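# Load the laser-driver burn-in bay

### The job

Lift the amber drop screen of the burn-in bay and hang it by its slotted bar on the catch so that it stays up by itself, lay every gold-lidded module flat, lid up, in the carriage tray, then crank the handwheel until the carriage pointer stands at the red mark on the scale while the screen still hangs. Last, unhook the screen and bring it fully down behind the loaded carriage; leave the red-lidded reject and the black laser head where they are.

Things in the scene. Friction and masses are not known exactly. Their poses are not given: they have to be found in the camera images.
- bay: fixed bench machine on the table, base plate 300 x 500 x 12 mm. Origin on the table top below the middle of the drop screen; own y (about world y) is the carriage travel, from the handwheel (y -270 mm) into the bay (y +15 to +145, black walls 102 mm high, open on top); own x away from the robot. Screen posts at x +-123 mm, y 0, are 212 mm high. Sites on it share its axes unless said otherwise
- tray (a point): centre of the tray's inner floor on the carriage, 45 mm above the table; moves with the carriage along y; axes parallel to the bay's. Inside, 198 mm (x) by 70 mm (y), rim 8 mm high and 4 mm thick: four modules fit in a row along x, for example at x -72, -24, 24, 72 mm, y 0, their own y along the tray's y, gripped on their y faces with the fingers above the rim
- pointer (a point): reading edge of the orange pointer on the carriage, over the white scale on the far (+x) side of the bed; at tray centre +150 mm in x, -100 mm in y
- mark (a point): the red set mark on the white scale (10 mm divisions), at the pointer's height; the carriage is at the mark when pointer and mark agree along the bay's y. It differs from start to start and does not move. The pointer starts 0.13 to 0.19 m short of it, on the -y side
- wheel_axis (a point): centre of the black handwheel's top face (radius 54 mm), 96 mm above the table; the wheel's axis is vertical; this point turns with the wheel
- knob_mid (a point): middle of the red upright crank knob on the handwheel: cylinder 22 mm in diameter, 45 mm tall, its middle 24 mm above the wheel's face and 42 mm from the wheel's axis; it spins freely on its own axis, so it can be held and led around without turning the gripper
- wheel (a joint): handwheel angle in rad, growing clockwise seen from above, 0 to 33; one turn clockwise drives the carriage 40 mm in +y (into the bay), counter-clockwise brings it back. It stays where it is left and turns easily (about 1 to 2 N at the knob)
- screen (a joint): height of the amber drop screen above closed in m, 0 (fully down) to 0.105. The 220 x 6 x 84 mm screen slides straight up and down; closed, its lower edge is 36 mm above the table; it weighs about 5 N with its bar and sinks slowly (damped, under 0.25 m/s) when let go. Down, it bars the way of tray and modules; hung on the catch it reads 0.070
- hangbar (a joint): sideways place of the steel hang bar on the screen's top edge in m, 0 to 0.06, growing along the bay's +x; 1 N moves it; starts at 0 to 0.012. Its slot, open below, is 20 mm wide between two 10 mm deep teeth. To hang: raise the screen past 0.085 with the bar below 0.015, slide the bar to 0.045 (slot over tongue), lower to rest at 0.070. To unhook: raise past 0.085, bar back below 0.015, lower to 0
- catch_tongue (a point): top of the upright steel tongue of the fixed catch at the far (+x) post, 202 mm above the table; tongue 6 mm wide (x), 12 mm high; the hang bar's slot goes over it
- screen_grip: black upright grip on the hang bar, 20 x 20 mm, 50 mm tall, origin at its middle: 169 mm above the table with the screen down; it moves with both the screen (up) and the bar (x). Room on all sides above the bar's top, 25 mm below the origin
- m1: gold-lidded driver module: block 36 (own x) x 42 (own y) x 24 mm high, 60 to 130 g, dark green board below, folded gold can above; origin at the centre of its underside; starts flat, lid up, on the blue antistatic mat (3 mm thick) left of the bay, turned up to 0.6 rad. Two to four such modules are present, the others absent (None)
- m2: gold-lidded driver module: block 36 (own x) x 42 (own y) x 24 mm high, 60 to 130 g, dark green board below, folded gold can above; origin at the centre of its underside; starts flat, lid up, on the blue antistatic mat (3 mm thick) left of the bay, turned up to 0.6 rad. Two to four such modules are present, the others absent (None)
- m3: gold-lidded driver module: block 36 (own x) x 42 (own y) x 24 mm high, 60 to 130 g, dark green board below, folded gold can above; origin at the centre of its underside; starts flat, lid up, on the blue antistatic mat (3 mm thick) left of the bay, turned up to 0.6 rad. Two to four such modules are present, the others absent (None)
- m4: gold-lidded driver module: block 36 (own x) x 42 (own y) x 24 mm high, 60 to 130 g, dark green board below, folded gold can above; origin at the centre of its underside; starts flat, lid up, on the blue antistatic mat (3 mm thick) left of the bay, turned up to 0.6 rad. Two to four such modules are present, the others absent (None)
- reject: red-lidded reject module of the same size (origin likewise) among the others on the mat; to be left alone
- laser_head: small black laser head with a yellow band, flanged cylinder 38 mm wide, 30 mm tall, standing on the mat; to be left alone
Mind the look-alikes: they are no part of the job. Leave any purple or turquoise look-alike of the m3 alone. Leave any white look-alike of the m1 alone.

How it is judged:
By the outcome, as a careful person would: the job done as asked, in the order asked, and still so for the second after the job is handed in, with the robot touching nothing.
Of m1, m2, m3, m4 only 2 to 4 are there at a start; the rules pass over those that are not, and their reading is None.
At some moment in a run one of m1, m2, m3, m4 may be knocked a few centimetres aside while the robot is not near it.
It also fails if it takes over 210 s, if anything falls off the work surface, if the arm or the gripper's body presses on something with over 40 N, if the wrist force passes 120 N, or if a joint passes its speed limit or range.

### The arm

A 7-joint arm with a two-finger parallel gripper is mounted at the origin on the work surface. World frame = base frame: x ahead of the robot, y to its left, z up, the work surface at z = 0. Lengths are in m, angles in rad, forces in N, time in s.
With the tool pointing down it reaches from about 0.4 to 0.85 m from the base axis. Payload 4.5 kg.
Tool frame: the origin (TCP) lies between the finger pads; the fingertips stand ctrl.tips_ahead ahead of it and the grasp point (between the pads) lies 5 mm behind it (ctrl.tips_ahead is the distance from the TCP to the fingertips, in m); y points along the fingers, x is the direction in which the jaws open and shut, and the axes are right-handed (so a half turn about y gives the same grasp; the last joint's range is limited). The gripper opens to 85 mm and grips with 20 to 120 N. Pads are 22 mm wide; open, the fingers measure 114 mm over their backs; the gripper's body (76 mm by 85 mm) begins 54 mm behind the grasp point. The pads swing forward as they close: fully open they stand 13 mm farther back than shut.
Start: joints at [-1.111, 0.689, -0.195, 1.565, 0.157, 0.902, -0.215], TCP at [0.258, 0.569, 0.245] pointing down, gripper open.
Joint ranges: [-3.01, 3.01], [-0.46, 2.08], [-1.47, 1.51], [0.13, 2.56], [-1, 4.14], [0.04, 2.09], [-2.66, 2.66]. Speed limits (rad/s): [2.57, 2.57, 3.14, 3.14, 3.14, 3.14, 3.14].

### API

Orientations are given as a unit quaternion [w, x, y, z].
In Python, from bench import ctrl, cams, job gives the robot as it stands.
- The arm moves only by the tool send_rows, never from a script. Its argument "targets" is a list of rows, each an object with "grip": the closure in counts, from 0 (fully open) to 255 (shut); "xyz": the shift along the tool's x, y, z in mm, a list of three; "turn": the turn, a rotation vector about the tool's x, y, z in degrees, a list of three. In form: [{"grip": grip, "xyz": [tx, ty, tz], "turn": [wx, wy, wz]}, ...]. A call has exactly 5 rows; each row is the pose to reach, as a shift and turn from the pose commanded when the call began, along the tool's axes at that moment; what a row does not reach only later rows make up. A row lasts 1/10 s, in which the tool goes at most 50 mm and 8.59 degrees, less where a joint would pass 70% of its speed; a pose out of reach is approached as far as the arm can. A call with a gripper value outside its range is refused whole. The fingers move at their own pace and stop on an object; "grip_force" is the grip in N (left out, the last holds). Time passes only in rows, so rows that repeat a pose let the fingers close, or fill a call up. It gives the time, the measured TCP pose, the force and the opening at its end, in the units of the state.
- ctrl.observe(): the state, without advancing time (a new reading comes with each control period).
- cams.read_camera(name): name is "scene" or "top"; returns a dict with "image" (480x640x3 uint8, red, green, blue), "mtx" (3x3 intrinsics, pixels), "D" ([k1, k2, p1, p2, k3] as OpenCV has them; the pictures are not rectified), "xyz" and "attitude" of the camera in the world. Camera axes: x right, y up, looking along -z (the intrinsics and any distortion apply to the point x, -y, -z); pixel columns grow to the right and rows downward; lengths in m; the calibration is good to about 2 mm. A picture is of the moment at which its call begins. There is no depth.
- job.sign_off(): hands the job in, once; it reports no verdict.
Trained networks look in the newest picture that a camera, given by its name, has taken for a name from the list of things; names that differ only in an ending like _2 or _b are one class to them, and where a whole thing is asked for, a point or a joint stands for the part that bears it (a point fixed in the world has none). Each returns a list of dicts, best first, with "confidence" (0 to 1); they miss things now and then, are a little off and sometimes report something else, mostly with a low value. They report only what shows in the picture. A call takes as long as a camera call. They do not tell look-alikes from the thing itself.
- cams.masks_of(camera, label): "mask" (480x640 bool, what is visible of it) and "extent" ([left, top, width, height] in pixels, round what is visible of it).
The state is a dict: "t": time; "joint_positions": joint angles; "dq": joint speeds; "joint_torque": joint torques, N m; "ee_pos": TCP position; "tcp_rot": TCP orientation; "ft_force": force on the tool from outside, world axes, zero at the start; "torque": the same for the moment, N m; "opening": finger opening in m.
Only numpy, scipy, OpenCV 4.12 (cv2) and the standard library are available. Lean on these libraries where they do the work, as an engineer would, in place of code of your own. Each camera call takes 0.05 s, during which the arm holds its last target. There are 200 camera calls.

## Working session

There is one attempt and no reset: what is moved stays moved. The work goes in short steps, Python scripts to look and compute and a tool call to move; the robot and the scene stay as the last step left them, time stands still between calls to the robot, and variables do not carry over. Pictures are saved under pics/ and viewed, about 12 in all and at most 16, crops included, and the job is handed in when it is done.

Besides the shell and the picture viewer there is one more tool, called after "Request:" as a command line: name --argument value ..., lists and objects as JSON in quotes. send_rows: Moves the arm, as the interface text tells. Its arguments: {"type":"object","properties":{"targets":{"type":"array"},"grip_force":{"type":"number"}},"required":["targets"]}

```bash
ls; mkdir -p pics; python3 - <<'E'
from bench import ctrl,cams,job
import cv2
print(ctrl.observe(), ctrl.tips_ahead)
for n in ("scene","top"):
    c=cams.read_camera(n); cv2.imwrite(f"pics/{n}0.png",c["image"][:,:,::-1])
    print(n,c["mtx"],c["D"],c["xyz"],c["attitude"])
E
```

```text
pics
{'t': 0.0, 'joint_positions': array([-1.11119076,  0.68999389, -0.19449048,  1.56640112,  0.15727617,
        0.9025244 , -0.21509483]), 'dq': array([-7.46886264e-04, -7.56048840e-04, -9.06791667e-04,  5.05516357e-04,
        2.59717775e-06,  4.11714880e-04,  1.56504175e-03]), 'joint_torque': array([-1.10273028e-03, -5.39614177e+01, -1.26639817e+00, -1.58537525e+01,
        9.14324715e-03,  9.77147603e-03, -1.85712906e-05]), 'ee_pos': array([0.25793946, 0.56856299, 0.24446206]), 'tcp_rot': array([-0.5939348 ,  0.59475996,  0.38253333, -0.38362781]), 'ft_force': array([-0.23845664, -0.32466409,  0.15122167]), 'torque': array([ 0.01101768, -0.00979187, -0.01339364]), 'opening': 0.08534319161760441} 0.014
scene [[491.53427285   0.         317.97901644]
 [  0.         491.53427285 239.94996811]
 [  0.           0.           1.        ]] [-0.12510516  0.          0.          0.          0.        ] [1.09101407 0.51408964 0.78756458] [0.41015067 0.19773028 0.36477308 0.81216979]
top [[455.45630834   0.         322.22771716]
 [  0.         455.45630834 241.57637659]
 [  0.           0.           1.        ]] [-0.00474132  0.          0.          0.          0.        ] [0.4386598  0.09554978 0.99944386] [ 0.7161115   0.02332671 -0.0252783  -0.69713786]
```

View pics/scene0.png

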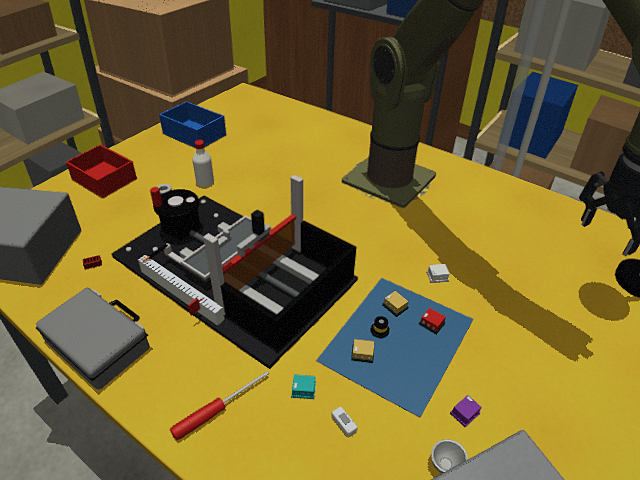

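View pics/top0.png

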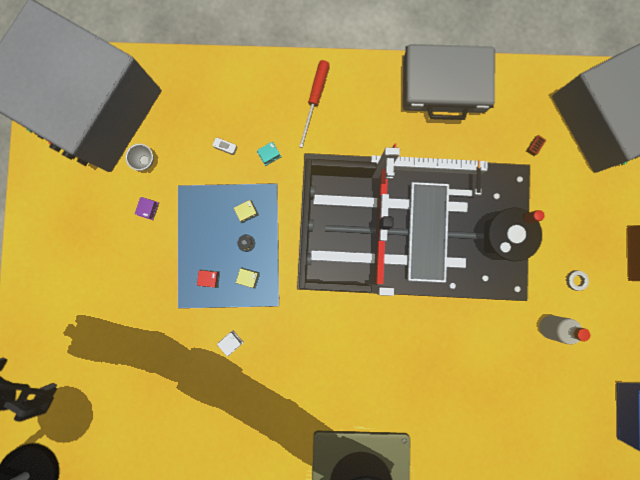

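The scene shows the bay with the screen down. Gold modules are at about (363,349) and (396,302) in the scene picture, and (246,211) and (247,278) in top. The reject is at (208,279), the laser head at (246,243), and the turquoise, purple and white look-alikes lie off the mat.

```bash
cat > h.py <<'E'
from bench import ctrl,cams,job
import numpy as np,cv2
from scipy.spatial.transform import Rotation as R
from scipy.optimize import least_squares
def rot(q): q=np.array(q); return R.from_quat([q[1],q[2],q[3],q[0]])
def proj(c,P):
    p=rot(c["attitude"]).inv().apply(np.atleast_2d(P)-c["xyz"])*[1,-1,-1]
    return cv2.projectPoints(p,np.zeros(3),np.zeros(3),c["mtx"],np.array(c["D"]))[0].reshape(-1,2)
def back(c,uv,z):
    n=cv2.undistortPoints(np.array(uv,float).reshape(-1,1,2),c["mtx"],np.array(c["D"])).reshape(-1,2)
    d=rot(c["attitude"]).apply(np.c_[n[:,0],-n[:,1],-np.ones(len(n))])
    return c["xyz"]+d*((z-c["xyz"][2])/d[:,2])[:,None]
def snap(n,f=None,box=None,k=3):
    c=cams.read_camera(n)
    if f:
        im=c["image"][:,:,::-1]
        if box: x,y,w,h=box; im=cv2.resize(im[y:y+h,x:x+w],None,fx=k,fy=k,interpolation=cv2.INTER_CUBIC)
        cv2.imwrite(f"pics/{f}.png",im)
    return c
E
python3 - <<'E'
from h import *
c=snap("top","topbay",(290,140,260,170),3)
for l in ("m1","reject","laser_head","knob_mid","wheel_axis","screen_grip","screen","pointer","tray","hangbar"):
    for m in cams.masks_of("top",l)[:5]:
        v,u=np.nonzero(m["mask"]); r=cv2.minAreaRect(np.c_[u,v].astype(np.float32))
        print(l,round(m["confidence"],2),m["extent"],np.round([u.mean(),v.mean()],1),np.round(r[0],1),np.round(r[1],1),round(r[2],1),np.round(back(c,[r[0]],.027)[0],3))
c=snap("scene","scenebay",(105,165,265,200),3)
E
```

```text
m1 0.89 [130.5, 196.7, 30.2, 22.6] [146.4 208.1] [146.3 208.1] [19.6 19. ] 18.4 [0.568 0.474 0.027]
m1 0.82 [257.5, 144.3, 22.9, 23.4] [268.7 153.4] [268.8 153.4] [18.  18.8] 60.9 [0.694 0.215 0.027]
m1 0.68 [236.0, 202.0, 21.2, 19.7] [246.  211.1] [245.8 211.1] [16.1 18.3] 63.4 [0.567 0.26  0.027]
m1 0.64 [388.0, 155.7, 6.8, 23.6] [389.6 168.2] [389.5 168. ] [20.  7.] 90.0 [ 0.669 -0.048  0.027]
m1 0.62 [235.1, 267.8, 27.0, 18.6] [247.4 277.4] [247.6 277.7] [21.2 18. ] 18.4 [0.424 0.25  0.027]
reject 0.91 [198.4, 270.8, 21.7, 18.6] [208.2 278. ] [208.3 277.8] [22.  17.7] 5.2 [0.422 0.334 0.027]
laser_head 0.66 [240.7, 237.1, 9.8, 14.8] [246.1 242.8] [246. 243.] [16. 16.] 90.0 [0.498 0.257 0.027]
laser_head 0.47 [298.3, 145.5, 247.5, 156.2] [416.5 226.5] [421.2 221.9] [242.5 152.3] 3.7 [ 0.554 -0.118  0.027]
knob_mid 0.73 [524.0, 211.2, 17.0, 14.3] [533.3 216.4] [533.5 216.5] [11. 17.] 90.0 [ 0.572 -0.36   0.027]
knob_mid 0.49 [379.5, 217.7, 14.4, 12.2] [386.3 222.6] [386.  222.5] [13. 14.] 90.0 [ 0.55  -0.042  0.027]
wheel_axis 0.79 [484.8, 210.6, 59.0, 52.3] [515.3 233.5] [514.1 23
[... 307 characters left out ...]
381.7 226.3] [384.4 226.2] [ 18.9 112.2] 2.6 [ 0.542 -0.039  0.027]
pointer 0.62 [406.2, 158.8, 75.9, 122.6] [430.9 228.5] [444.4 220.1] [ 70.9 122.7] 2.2 [ 0.559 -0.168  0.027]
pointer 0.41 [240.1, 235.5, 13.2, 18.1] [245.9 243.1] [246. 243.] [15.6 15.6] 45.0 [0.498 0.257 0.027]
tray 0.55 [404.9, 162.0, 79.4, 118.5] [431.1 228.4] [444.4 220.6] [ 70.8 121.9] 2.3 [ 0.558 -0.168  0.027]
tray 0.5 [375.8, 167.8, 17.2, 115.7] [381.5 226.8] [384.2 226.1] [ 17.6 114.1] 2.0 [ 0.543 -0.038  0.027]
tray 0.45 [487.5, 209.5, 52.9, 50.6] [515.7 232.8] [514.7 233.2] [53.8 54.2] 4.8 [ 0.535 -0.319  0.027]
hangbar 0.7 [381.9, 191.1, 11.7, 48.5] [385.  217.4] [386. 217.] [46. 14.] 90.0 [ 0.562 -0.042  0.027]
```

View pics/topbay.png

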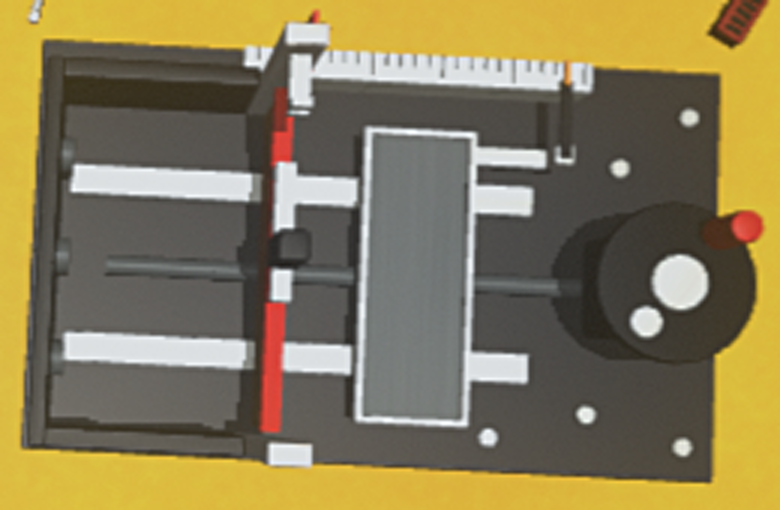

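View pics/scenebay.png

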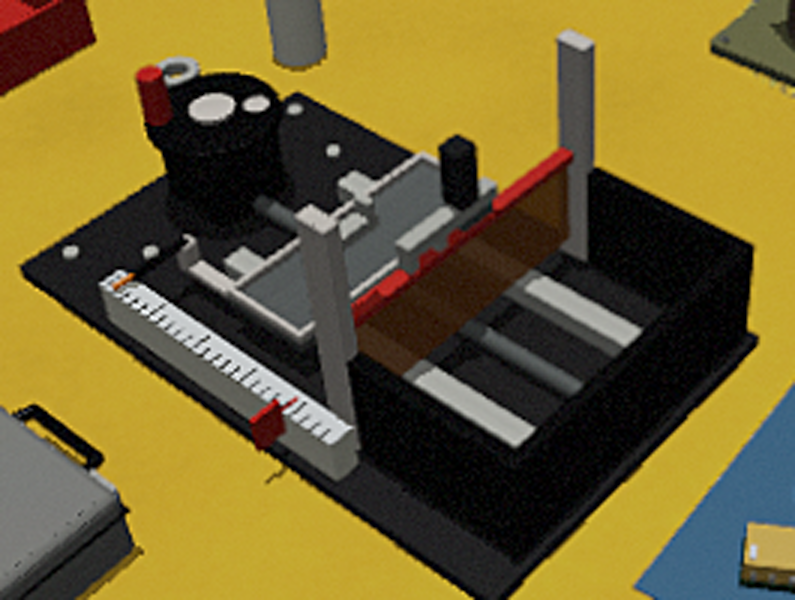

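```bash
cat > bay.py <<'E'
from h import *
def fit(ct,cs):
    T=lambda a:np.array(a)/3+[290,140]-1/3
    S=lambda a:np.array(a)/3+[105,165]-1/3
    obs=[(ct,T([307,33]),(.123,0,.212),0),(ct,T([290,455]),(-.123,0,.212),0),(ct,T([677,282]),(0,-.27,.096),0),
     (ct,T([364,127]),(.103,.039,.053),1),(ct,T([477,133]),(.103,-.039,.053),1),(ct,T([468,425]),(-.103,-.039,.053),1),(ct,T([355,420]),(-.103,.039,.053),1),
     (ct,T([567,72]),(.15,-.1,None),1),(cs,S([122,282]),(.15,-.1,None),1),
     (cs,S([320,218]),(.123,0,.212),0),(cs,S([576,41]),(-.123,0,.212),0)]
    def f(p):
        r=[]
        for c,uv,b,t in obs:
            b=[b[0],b[1]+t*p[3],p[4] if b[2] is None else b[2]]
            r.append(proj(c,w(p,b))[0]-uv)
        return np.ravel(r)
    s=least_squares(f,[.54,-.03,0,-.09,.05],loss="soft_l1"); return s.x,f(s.x).reshape(-1,2)
def w(p,b): 
    c,s=np.cos(p[2]),np.sin(p[2]); b=np.atleast_2d(b); return np.c_[p[0]+c*b[:,0]-s*b[:,1],p[1]+s*b[:,0]+c*b[:,1],b[:,2]]
def loc(p,P):
    c,s=np.cos(p[2]),np.sin(p[2]); d=np.atleast_2d(P)-[p[0],p[1],0]; return np.c_[c*d[:,0]+s*d[:,1],-s*d[:,0]+c*d[:,1],d[:,2]]
E
python3 - <<'E'
from bay import *
ct=snap("top");cs=snap("scene")
p,r=fit(ct,cs);print(p.round(4));print(r.round(1))
np.save("p.npy",p)
q=lambda c,a,z,o:print(loc(p,back(c,[a],z)).round(4))
S=lambda a:np.array(a)/3+[105,165]-1/3
print("mark");q(cs,S([291,403]),p[4],0); print("pointer scene");q(cs,S([122,282]),p[4],0)
print("grip top");q(ct,np.array([292,247])/3+[290,140],.194,0);q(cs,S([458,147]),.194,0)
print("knob");q(ct,np.array([748,226])/3+[290,140],.1425,0);q(cs,S([150,73]),.1425,0)
for uv in ([246.,211.2],[247.3,277.8]):print(back(ct,[uv],.027))
st=ctrl.observe(); print(rot(st["tcp_rot"]).as_matrix().round(3))
# color-based module rects
for n,c in(("top",ct),("scene",cs)):
    hsv=cv2.cvtColor(c["image"],cv2.COLOR_RGB2HSV)
    mm=cams.masks_of(n,"m1")
    for m in mm:
        v,u=np.nonzero(m["mask"]); print(n,round(m["confidence"],2),[round(x) for x in m["extent"]],np.median(hsv[v,u],0),back(c,[[u.mean(),v.mean()]],.02).round(3))
cv2.imwrite("pics/mods.png",cv2.resize(np.vstack([ct["image"][190:300,190:280],cs["image"][280:390,340:430]])[:,:,::-1],None,fx=2.7,fy=2.7,interpolation=cv2.INTER_CUBIC))
a=np.hstack([cv2.resize(ct["image"][195:295,190:270],None,fx=5,fy=5,interpolation=cv2.INTER_CUBIC),cv2.resize(cs["image"][280:380,345:425],None,fx=5,fy=5,interpolation=cv2.INTER_CUBIC)])
cv2.imwrite("pics/mods.png",a[:,:,::-1])
E
```

```text
[ 0.5332 -0.0205 -0.023  -0.1068  0.0553]
[[-0.5  0.1]
 [-0.5 -0.1]
 [-0.2  0.1]
 [ 0.5 -0. ]
 [-0.1 -0.2]
 [-0.2  0.6]
 [-0.1  0.4]
 [-0.3 -0.6]
 [-0.4  0.2]
 [-1.1 -0.8]
 [-0.2 -1.5]]
mark
[[ 0.1522 -0.0222  0.0553]]
pointer scene
[[ 0.1491 -0.2065  0.0553]]
grip top
[[-0.0016 -0.0003  0.194 ]]
[[0.0045 0.0046 0.194 ]]
knob
[[ 0.0324 -0.2956  0.1425]]
[[ 0.0364 -0.2889  0.1425]]
[[0.56664461 0.25926579 0.027     ]]
[[0.42412984 0.2510527  0.027     ]]
[[ 0.413  0.    -0.911]
 [ 0.911  0.     0.413]
 [ 0.    -1.     0.   ]]
top 0.91 [135, 193, 24, 25] [142. 122. 168.] [[0.568 0.476 0.02 ]]
top 0.77 [236, 265, 27, 22] [ 31.  92. 224.] [[0.424 0.252 0.02 ]]
top 0.68 [235, 200, 24, 24] [ 30. 100. 221.] [[0.568 0.26  0.02 ]]
top 0.59 [215, 328, 27, 27] [ 98.   6. 226.] [[0.287 0.284 0.02 ]]
scene 0.92 [383, 295, 28, 21] [ 22. 146. 145.] [[0.43  0.257 0.02 ]]
scene 0.84 [351, 342, 24, 24] [ 22. 143. 193.] [[0.575 0.265 0.02 ]]
scene 0.7 [429, 264, 20, 19] [ 41.   11.  157.5] [[0.295 0.292 0.02 ]]
scene 0.64 [448, 397, 35, 30] [141. 152. 144.] [[0.577 0.482 0.02 ]]
```

View pics/mods.png

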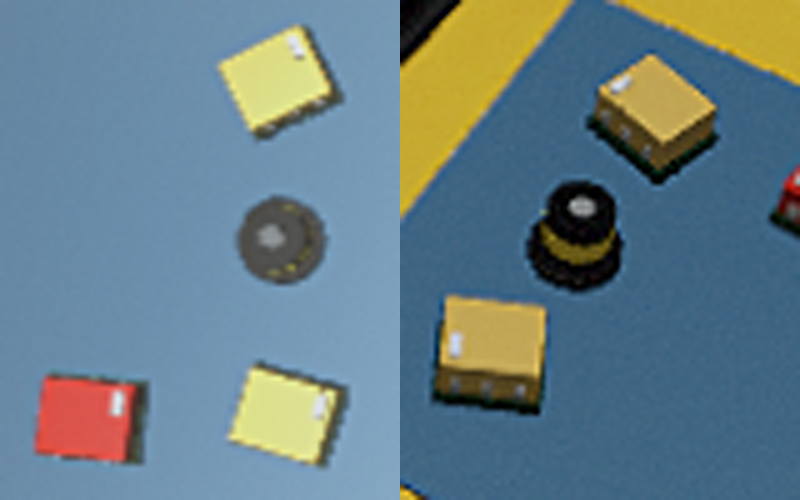

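```bash
cat >> bay.py <<'E'
try: p=np.load("p.npy")
except Exception: pass
def go(x,y,z,yaw,tag=""):
    """shift (mm) and turn (deg) in tool axes to world pose; yaw = angle of tool x from world +y"""
    s=ctrl.observe(); r0=rot(s["tcp_rot"])
    X=np.array([-np.sin(yaw),np.cos(yaw),0]);Y=np.array([0,0,-1.]);r1=R.from_matrix(np.c_[X,Y,np.cross(X,Y)])
    print(tag,"xyz",r0.inv().apply(np.array([x,y,z])-s["ee_pos"]).dot(1000*np.eye(3)).round(1),"turn",np.degrees((r0.inv()*r1).as_rotvec()).round(1))
def gol(b,yaw=0,tag=""): W=w(p,b)[0]; go(*W,p[2]+yaw,tag)
def st():
    s=ctrl.observe(); print("t",round(s["t"],2),"tcp",s["ee_pos"].round(4),"loc",loc(p,s["ee_pos"]).round(4),"F",s["ft_force"].round(1),"open",round(s["opening"],4))
def fitmod(cl,x,y,z0=.003):
    """box silhouette fit against not-blue pixels on the mat"""
    segs=[]
    for c in cl:
        h=cv2.cvtColor(c["image"],cv2.COLOR_RGB2HSV); nb=((h[...,0]<95)|(h[...,0]>125))
        u0=proj(c,[x,y,z0+.012])[0].astype(int); k=24
        segs.append((c,nb[u0[1]-k:u0[1]+k,u0[0]-k:u0[0]+k],u0-k))
    B=np.array([[a,b,e] for a in(-.018,.018) for b in(-.021,.021) for e in(0,.024)])
    def cost(q):
        tot=0
        cc,ss=np.cos(q[2]),np.sin(q[2]); P=np.c_[q[0]+cc*B[:,0]-ss*B[:,1],q[1]+ss*B[:,0]+cc*B[:,1],z0+B[:,2]]
        for c,m,o in segs:
            hull=cv2.convexHull((((proj(c,P)-o+.5)*8-.5)).astype(np.float32)).round().astype(np.int32)
            im=np.zeros((384,384),np.uint8); cv2.fillPoly(im,[hull],255); im=cv2.resize(im,(48,48),interpolation=cv2.INTER_AREA)/255.
            near=cv2.dilate((im>0).astype(np.uint8),np.ones((7,7)))>0
            tot+=np.abs(im-m)[near].sum()
        return tot
    from scipy.optimize import minimize
    best=min((minimize(cost,[x,y,a],method="Nelder-Mead",options=dict(initial_simplex=np.array([[x,y,a],[x+.006,y,a],[x,y+.006,a],[x,y,a+.2]]),xatol=1e-4)) for a in(-.5,-.2,.2,.5)),key=lambda r:r.fun)
    return best.x,best.fun
E
python3 - <<'E'
from bay import *
ct=snap("top");cs=snap("scene")
for x,y in((.567,.26),(.424,.251)):
    for cl in([ct],[cs],[ct,cs]):
        a,b=fitmod(cl,x,y);print(a.round(4),round(b))
gol([.001,0,.30],0,"above grip");
E
```

```text
[0.569  0.2626 0.4949] 42
[0.5694 0.2647 0.4622] 64
[0.5692 0.2637 0.4936] 117
[ 0.4245  0.2533 -0.2682] 38
[ 0.4252  0.256  -0.2554] 57
[ 0.4249  0.2546 -0.2411] 104
above grip xyz [-423.1  -54.7 -495. ] turn [ -0.  -23.1   0. ]
```

Request:
send_rows --targets '[{"grip": 0,"xyz": [0,-50,0],"turn": [0,0,0]},{"grip": 0,"xyz": [-40,-55,-47],"turn": [0,-5,0]},{"grip": 0,"xyz": [-70,-55,-80],"turn": [0,-10,0]},{"grip": 0,"xyz": [-100,-55,-115],"turn": [0,-15,0]},{"grip": 0,"xyz": [-130,-55,-150],"turn": [0,-23,0]}]' --grip_force 60

```text
t: 1.5
ee_pos: [0.3418, 0.387, 0.3006]
tcp_rot: [-0.505, 0.505, 0.495, -0.495]
ft_force: [0.7, -0.5, -0.2]
opening: 0.0855
```

```bash
python3 -c "
from bay import *
st();gol([.001,0,.30],0)"
```

```text
t 1.5 tcp [0.3418 0.387  0.3006] loc [[-0.2007  0.403   0.3006]] F [ 0.7 -0.5 -0.2] open 0.0855
 xyz [-403.7    0.7 -200.3] turn [0.1 0.2 0. ]
```

Request:
send_rows --targets '[{"grip": 0,"xyz": [-35,0,-17],"turn": [0,0,0]},{"grip": 0,"xyz": [-75,0,-37],"turn": [0,0,0]},{"grip": 0,"xyz": [-115,0,-57],"turn": [0,0,0]},{"grip": 0,"xyz": [-155,0,-77],"turn": [0,0,0]},{"grip": 0,"xyz": [-195,0,-97],"turn": [0,0,0]}]'

```text
t: 2.0
ee_pos: [0.4339, 0.1899, 0.3006]
tcp_rot: [-0.506, 0.506, 0.494, -0.494]
ft_force: [1.0, 0.3, -0.5]
opening: 0.0855
```

Request:
send_rows --targets '[{"grip": 0,"xyz": [-40,0,-20],"turn": [0,0,0]},{"grip": 0,"xyz": [-80,0,-40],"turn": [0,0,0]},{"grip": 0,"xyz": [-120,0,-60],"turn": [0,0,0]},{"grip": 0,"xyz": [-160,0,-80],"turn": [0,0,0]},{"grip": 0,"xyz": [-190,0,-95],"turn": [0,0,0]}]'

```text
t: 2.5
ee_pos: [0.5246, -0.0041, 0.3004]
tcp_rot: [-0.506, 0.507, 0.493, -0.493]
ft_force: [0.5, -0.4, 0.1]
opening: 0.0856
```

```bash
python3 -c "
from bay import *
st();gol([.001,0,.172],0)"
```

```text
t 2.5 tcp [ 0.5246 -0.0041  0.3004] loc [[-0.009   0.0162  0.3004]] F [ 0.5 -0.4  0.1] open 0.0856
 xyz [-16.  128.4 -10. ] turn [ 0.  -0.3 -0.1]
```

Request:
send_rows --targets '[{"grip": 0,"xyz": [-16,10,-10],"turn": [0,0,0]},{"grip": 0,"xyz": [-16,50,-10],"turn": [0,0,0]},{"grip": 0,"xyz": [-16,90,-10],"turn": [0,0,0]},{"grip": 0,"xyz": [-16,115,-10],"turn": [0,0,0]},{"grip": 0,"xyz": [-16,128,-10],"turn": [0,0,0]}]'

```text
t: 3.0
ee_pos: [0.5313, -0.0155, 0.1693]
tcp_rot: [0.507, -0.504, -0.493, 0.495]
ft_force: [0.3, -0.1, 0.6]
opening: 0.0858
```

Request:
send_rows --targets '[{"grip": 100,"xyz": [0,0,0],"turn": [0,0,0]},{"grip": 180,"xyz": [0,0,0],"turn": [0,0,0]},{"grip": 255,"xyz": [0,0,0],"turn": [0,0,0]},{"grip": 255,"xyz": [0,0,0],"turn": [0,0,0]},{"grip": 255,"xyz": [0,0,0],"turn": [0,0,0]}]'

```text
t: 3.5
ee_pos: [0.534, -0.0205, 0.1738]
tcp_rot: [-0.505, 0.508, 0.493, -0.494]
ft_force: [-0.1, -7.1, 4.8]
opening: 0.0194
```

Request:
send_rows --targets '[{"grip": 255,"xyz": [0,0,0],"turn": [0,0,0]},{"grip": 255,"xyz": [0,0,0],"turn": [0,0,0]},{"grip": 255,"xyz": [0,0,0],"turn": [0,0,0]},{"grip": 255,"xyz": [0,0,0],"turn": [0,0,0]},{"grip": 255,"xyz": [0,0,0],"turn": [0,0,0]}]'

```text
t: 4.0
ee_pos: [0.534, -0.0205, 0.1737]
tcp_rot: [-0.505, 0.508, 0.493, -0.494]
ft_force: [-0.6, -6.6, 6.9]
opening: 0.0191
```

```bash
python3 -c "
from bay import *
st();snap('scene','s1',(160,100,200,200),3)"
```

```text
t 4.0 tcp [ 0.534  -0.0205  0.1737] loc [[0.0008 0.     0.1737]] F [-0.6 -6.6  6.9] open 0.0191
```

View pics/s1.png

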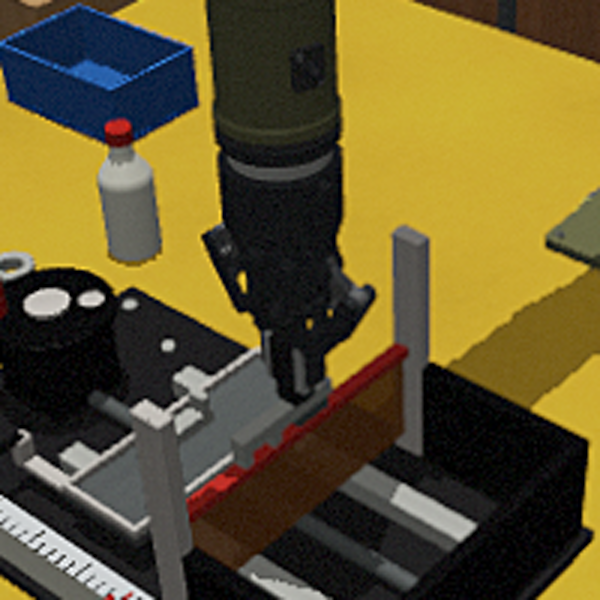

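The picture shows the gripper holding the black grip at about (295,380) with the screen still down. I push the bar to its -x stop to get a reference for 0.

Request:
send_rows --targets '[{"grip": 255,"xyz": [0,0,2],"turn": [0,0,0]},{"grip": 255,"xyz": [0,0,4],"turn": [0,0,0]},{"grip": 255,"xyz": [0,0,5],"turn": [0,0,0]},{"grip": 255,"xyz": [0,0,5],"turn": [0,0,0]},{"grip": 255,"xyz": [0,0,5],"turn": [0,0,0]}]'

```text
t: 4.55
ee_pos: [0.533, -0.0205, 0.1738]
tcp_rot: [-0.503, 0.51, 0.495, -0.491]
ft_force: [8.9, -8.2, -3.1]
opening: 0.0193
```

Request:
send_rows --targets '[{"grip": 255,"xyz": [0,0,2],"turn": [0,0,0]},{"grip": 255,"xyz": [0,0,3],"turn": [0,0,0]},{"grip": 255,"xyz": [0,0,4],"turn": [0,0,0]},{"grip": 255,"xyz": [0,0,4],"turn": [0,0,0]},{"grip": 255,"xyz": [0,0,4],"turn": [0,0,0]}]'

```text
t: 5.05
ee_pos: [0.5327, -0.0205, 0.1745]
tcp_rot: [-0.502, 0.512, 0.497, -0.489]
ft_force: [14.7, -8.0, -5.0]
opening: 0.0192
```

Request:
send_rows --targets '[{"grip": 255,"xyz": [0,-5,-7],"turn": [0,0,0]},{"grip": 255,"xyz": [0,-20,-7],"turn": [0,0,0]},{"grip": 255,"xyz": [0,-45,-7],"turn": [0,0,0]},{"grip": 255,"xyz": [0,-75,-7],"turn": [0,0,0]},{"grip": 255,"xyz": [0,-98,-7],"turn": [0,0,0]}]'

```text
t: 5.55
ee_pos: [0.5331, -0.0205, 0.2714]
tcp_rot: [-0.505, 0.509, 0.493, -0.493]
ft_force: [7.3, -6.3, -10.5]
opening: 0.0193
```

Request:
send_rows --targets '[{"grip": 255,"xyz": [0,0,0],"turn": [0,0,0]},{"grip": 255,"xyz": [0,0,0],"turn": [0,0,0]},{"grip": 255,"xyz": [0,0,0],"turn": [0,0,0]},{"grip": 255,"xyz": [0,0,0],"turn": [0,0,0]},{"grip": 255,"xyz": [0,0,0],"turn": [0,0,0]}]'

```text
t: 6.05
ee_pos: [0.5331, -0.0205, 0.2708]
tcp_rot: [-0.505, 0.509, 0.493, -0.493]
ft_force: [4.7, -7.2, -5.4]
opening: 0.0195
```

```bash
python3 -c "
from bay import *
st();snap('scene','s2',(160,100,200,200),3);gol([.0448,0,.2715])"
```

```text
t 6.05 tcp [ 0.5331 -0.0205  0.2708] loc [[-0.      0.      0.2708]] F [ 4.7 -7.2 -5.4] open 0.0195
 xyz [  0.2  -0.4 -44.8] turn [ 0.3 -0.2 -0.2]
```

View pics/s2.png

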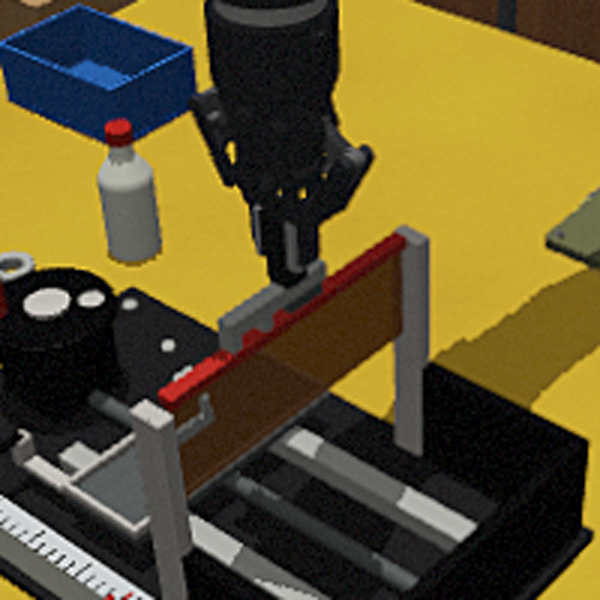

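The screen is raised to about 0.097. The tongue is visible at about (208,400), left of the bar. Now I slide the bar +45 mm.

Request:
send_rows --targets '[{"grip": 255,"xyz": [0,0,-8],"turn": [0,0,0]},{"grip": 255,"xyz": [0,0,-20],"turn": [0,0,0]},{"grip": 255,"xyz": [0,0,-33],"turn": [0,0,0]},{"grip": 255,"xyz": [0,0,-43],"turn": [0,0,0]},{"grip": 255,"xyz": [0,0,-46],"turn": [0,0,0]}]'

```text
t: 6.6
ee_pos: [0.577, -0.0216, 0.2696]
tcp_rot: [-0.506, 0.507, 0.492, -0.495]
ft_force: [-0.8, -6.0, -3.5]
opening: 0.0194
```

Request:
send_rows --targets '[{"grip": 255,"xyz": [0,5,0],"turn": [0,0,0]},{"grip": 255,"xyz": [0,10,0],"turn": [0,0,0]},{"grip": 255,"xyz": [0,16,0],"turn": [0,0,0]},{"grip": 255,"xyz": [0,22,0],"turn": [0,0,0]},{"grip": 255,"xyz": [0,25,0],"turn": [0,0,0]}]'

```text
t: 7.1
ee_pos: [0.5766, -0.0215, 0.2447]
tcp_rot: [-0.506, 0.507, 0.492, -0.495]
ft_force: [-0.2, -7.1, -3.9]
opening: 0.0196
```

```bash
python3 -c "
from bay import *
st();snap('scene','s3',(160,100,200,200),3)"
```

```text
t 7.1 tcp [ 0.5766 -0.0215  0.2447] loc [[ 0.0434 -0.      0.2447]] F [-0.2 -7.1 -3.9] open 0.0196
```

View pics/s3.png

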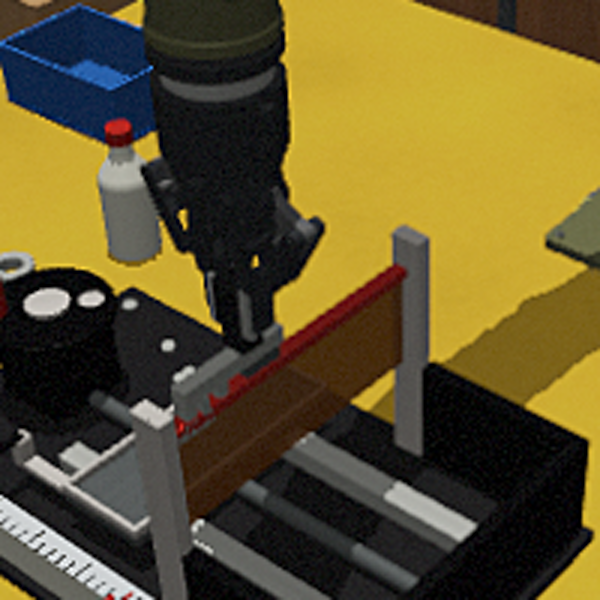

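Request:
send_rows --targets '[{"grip": 255,"xyz": [0,1,0],"turn": [0,0,0]},{"grip": 255,"xyz": [0,3,0],"turn": [0,0,0]},{"grip": 255,"xyz": [0,4,0],"turn": [0,0,0]},{"grip": 255,"xyz": [0,4,0],"turn": [0,0,0]},{"grip": 255,"xyz": [0,4,0],"turn": [0,0,0]}]'

```text
t: 7.65
ee_pos: [0.5763, -0.0215, 0.2436]
tcp_rot: [-0.505, 0.508, 0.492, -0.494]
ft_force: [-6.4, -6.8, 13.8]
opening: 0.0191
```

It rests at 0.070 with an upward reaction. I ease off, release and rise.

Request:
send_rows --targets '[{"grip": 255,"xyz": [0,-3,0],"turn": [0,0,0]},{"grip": 120,"xyz": [0,-3,0],"turn": [0,0,0]},{"grip": 0,"xyz": [0,-3,0],"turn": [0,0,0]},{"grip": 0,"xyz": [0,-3,0],"turn": [0,0,0]},{"grip": 0,"xyz": [0,-3,0],"turn": [0,0,0]}]'

```text
t: 8.15
ee_pos: [0.5773, -0.0174, 0.2443]
tcp_rot: [0.506, -0.506, -0.494, 0.494]
ft_force: [-1.1, 0.4, -0.3]
opening: 0.0761
```

Request:
send_rows --targets '[{"grip": 0,"xyz": [0,0,0],"turn": [0,0,0]},{"grip": 0,"xyz": [0,-20,0],"turn": [0,0,0]},{"grip": 0,"xyz": [0,-50,0],"turn": [0,0,0]},{"grip": 0,"xyz": [0,-90,0],"turn": [0,0,0]},{"grip": 0,"xyz": [20,-105,0],"turn": [0,0,0]}]'

```text
t: 8.65
ee_pos: [0.5794, -0.001, 0.3529]
tcp_rot: [-0.505, 0.509, 0.493, -0.491]
ft_force: [0.2, -0.8, -1.7]
opening: 0.0854
```

```bash
python3 -c "
from bay import *
st();c=snap('scene','s4',(160,100,200,200),3);t=snap('top')
for q in((.569,.2635),(.425,.2545)):print(fitmod([t,c],*q))
a=.569,.2635
go(.569,.2635,.34,.49);go(.569,.2635,.09,.49)"
```

```text
t 8.65 tcp [ 0.5794 -0.001   0.3529] loc [[0.0458 0.0206 0.3529]] F [ 0.2 -0.8 -1.7] open 0.0854
(array([0.56947357, 0.26355855, 0.48278265]), np.float64(117.29411764705881))
(array([ 0.42446002,  0.25435208, -0.24887765]), np.float64(104.24313725490197))
 xyz [257.6  12.8  15.4] turn [  0.4 -29.2   0.1]
 xyz [256.7 262.8  16.9] turn [  0.4 -29.2   0.1]
```

View pics/s4.png

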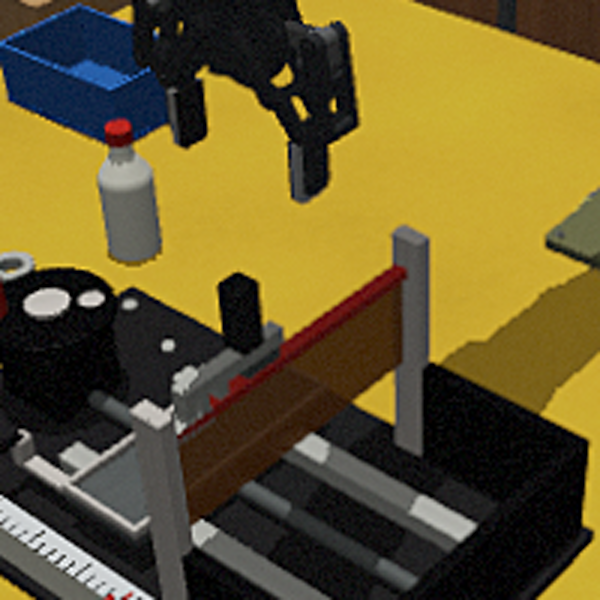

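The screen hangs by itself. Its grip is at about (240,312) with the gripper clear. Next is module A.

Request:
send_rows --targets '[{"grip": 0,"xyz": [40,0,3],"turn": [0,-6,0]},{"grip": 0,"xyz": [85,5,6],"turn": [0,-12,0]},{"grip": 0,"xyz": [130,10,9],"turn": [0,-18,0]},{"grip": 0,"xyz": [175,20,12],"turn": [0,-24,0]},{"grip": 20,"xyz": [215,30,15],"turn": [0,-29,0]}]'

```text
t: 9.25
ee_pos: [0.567, 0.2187, 0.3173]
tcp_rot: [0.365, -0.364, -0.605, 0.606]
ft_force: [0.3, 0.3, -0.4]
opening: 0.0787
```

```bash
python3 -c "
from bay import *
st();go(.5695,.2635,.09,.485);go(.5695,.2635,.027,.485)"
```

```text
t 9.25 tcp [0.567  0.2187 0.3173] loc [[0.0284 0.2399 0.3173]] F [ 0.3  0.3 -0.4] open 0.0787
 xyz [ 38.4 227.3 -23.7] turn [-0.1  0.1  0. ]
 xyz [ 38.4 290.3 -23.8] turn [-0.1  0.1  0. ]
```

Request:
send_rows --targets '[{"grip": 40,"xyz": [25,30,-15],"turn": [0,0,0]},{"grip": 40,"xyz": [38,75,-24],"turn": [0,0,0]},{"grip": 40,"xyz": [38,125,-24],"turn": [0,0,0]},{"grip": 40,"xyz": [38,170,-24],"turn": [0,0,0]},{"grip": 40,"xyz": [38,210,-24],"turn": [0,0,0]}]'

```text
t: 9.75
ee_pos: [0.5699, 0.2605, 0.1052]
tcp_rot: [0.367, -0.365, -0.604, 0.606]
ft_force: [0.9, -0.2, 0.5]
opening: 0.0719
```

Request:
send_rows --targets '[{"grip": 40,"xyz": [0,30,0],"turn": [0,0,0]},{"grip": 40,"xyz": [0,55,0],"turn": [0,0,0]},{"grip": 40,"xyz": [0,72,0],"turn": [0,0,0]},{"grip": 40,"xyz": [0,80,0],"turn": [0,0,0]},{"grip": 40,"xyz": [0,80,0],"turn": [0,0,0]}]'

```text
t: 10.25
ee_pos: [0.5709, 0.2616, 0.0282]
tcp_rot: [0.367, -0.366, -0.604, 0.606]
ft_force: [-0.7, -0.4, 0.9]
opening: 0.0719
```

```bash
python3 -c "
from bay import *
st();go(.5695,.2635,.027,.485)"
```

```text
t 10.25 tcp [0.5709 0.2616 0.0282] loc [[0.0313 0.2829 0.0282]] F [-0.7 -0.4  0.9] open 0.0719
 xyz [2.4 1.2 0.4] turn [-0.1 -0.2 -0. ]
```

Request:
send_rows --targets '[{"grip": 40,"xyz": [2,1,0],"turn": [0,0,0]},{"grip": 120,"xyz": [2,1,0],"turn": [0,0,0]},{"grip": 255,"xyz": [2,1,0],"turn": [0,0,0]},{"grip": 255,"xyz": [2,1,0],"turn": [0,0,0]},{"grip": 255,"xyz": [2,1,0],"turn": [0,0,0]}]' --grip_force 45

```text
t: 10.75
ee_pos: [0.5715, 0.2644, 0.0297]
tcp_rot: [-0.366, 0.367, 0.606, -0.604]
ft_force: [-2.0, -0.2, 6.4]
opening: 0.0409
```

Request:
send_rows --targets '[{"grip": 255,"xyz": [0,0,0],"turn": [0,0,0]},{"grip": 255,"xyz": [0,-15,0],"turn": [0,0,0]},{"grip": 255,"xyz": [0,-50,0],"turn": [0,0,0]},{"grip": 255,"xyz": [0,-95,0],"turn": [0,0,0]},{"grip": 255,"xyz": [0,-140,0],"turn": [0,0,0]}]'

```text
t: 11.25
ee_pos: [0.5702, 0.2635, 0.1703]
tcp_rot: [0.366, -0.366, -0.605, 0.605]
ft_force: [1.1, -0.8, -1.0]
opening: 0.041
```

```bash
python3 -c "
from bay import *
st();print(p);gol([.048,p[3],.30]);gol([.048,p[3],.075])"
```

```text
t 11.25 tcp [0.5702 0.2635 0.1703] loc [[0.0305 0.2847 0.1703]] F [ 1.1 -0.8 -1. ] open 0.041
[ 0.53317993 -0.0205027  -0.02299928 -0.10679313  0.05530599]
 xyz [-351.1 -129.6  174.2] turn [-0.  28.9 -0. ]
 xyz [-351.1   95.4  174. ] turn [-0.  28.9 -0. ]
```

Request:
send_rows --targets '[{"grip": 255,"xyz": [0,-45,0],"turn": [0,0,0]},{"grip": 255,"xyz": [0,-90,0],"turn": [0,0,0]},{"grip": 255,"xyz": [0,-135,0],"turn": [0,0,0]},{"grip": 255,"xyz": [-20,-160,10],"turn": [0,5,0]},{"grip": 255,"xyz": [-55,-165,28],"turn": [0,10,0]}]'

```text
t: 11.75
ee_pos: [0.5717, 0.2064, 0.3384]
tcp_rot: [-0.416, 0.417, 0.575, -0.568]
ft_force: [1.7, -0.7, -1.9]
opening: 0.0407
```

Request:
send_rows --targets '[{"grip": 255,"xyz": [-40,0,10],"turn": [0,4,0]},{"grip": 255,"xyz": [-80,0,22],"turn": [0,8,0]},{"grip": 255,"xyz": [-120,0,34],"turn": [0,12,0]},{"grip": 255,"xyz": [-160,0,46],"turn": [0,16,0]},{"grip": 255,"xyz": [-200,0,60],"turn": [0,19,0]}]'

```text
t: 12.25
ee_pos: [0.574, -0.0083, 0.3341]
tcp_rot: [-0.506, 0.507, 0.493, -0.493]
ft_force: [0.5, -0.3, -1.2]
opening: 0.0402
```

```bash
python3 -c "
from bay import *
st();gol([.048,p[3],.33]);gol([.048,p[3],.0725])"
```

```text
t 12.25 tcp [ 0.574  -0.0083  0.3341] loc [[0.0405 0.0132 0.3341]] F [ 0.5 -0.3 -1.2] open 0.0402
 xyz [-119.9    4.1   -7.9] turn [ 0.  -0.2  0. ]
 xyz [-119.9  261.6   -7.7] turn [ 0.  -0.2  0. ]
```

Request:
send_rows --targets '[{"grip": 255,"xyz": [-45,0,-4],"turn": [0,0,0]},{"grip": 255,"xyz": [-90,0,-8],"turn": [0,0,0]},{"grip": 255,"xyz": [-117,20,-8],"turn": [0,0,0]},{"grip": 255,"xyz": [-117,65,-8],"turn": [0,0,0]},{"grip": 255,"xyz": [-117,110,-8],"turn": [0,0,0]}]'

```text
t: 12.75
ee_pos: [0.5799, -0.1257, 0.2236]
tcp_rot: [-0.506, 0.508, 0.494, -0.492]
ft_force: [0.8, 0.4, -2.2]
opening: 0.0409
```

Request:
send_rows --targets '[{"grip": 255,"xyz": [-3,35,0],"turn": [0,0,0]},{"grip": 255,"xyz": [-3,70,0],"turn": [0,0,0]},{"grip": 255,"xyz": [-3,100,0],"turn": [0,0,0]},{"grip": 255,"xyz": [-3,125,0],"turn": [0,0,0]},{"grip": 255,"xyz": [-3,130,0],"turn": [0,0,0]}]'

```text
t: 13.25
ee_pos: [0.5776, -0.1265, 0.0912]
tcp_rot: [0.507, -0.504, -0.493, 0.495]
ft_force: [-0.1, -0.0, -0.4]
opening: 0.041
```

```bash
python3 -c "
from bay import *
st();gol([.048,p[3],.0725])"
```

```text
t 13.25 tcp [ 0.5776 -0.1265  0.0912] loc [[ 0.0468 -0.1049  0.0912]] F [-0.1 -0.  -0.4] open 0.041
 xyz [-1.9 18.7 -1.3] turn [-0.3 -0.1  0. ]
```

Request:
send_rows --targets '[{"grip": 255,"xyz": [-1,8,-1],"turn": [0,0,0]},{"grip": 255,"xyz": [-1,15,-1],"turn": [0,0,0]},{"grip": 255,"xyz": [-1,18,-1],"turn": [0,0,0]},{"grip": 255,"xyz": [-1,18,-1],"turn": [0,0,0]},{"grip": 255,"xyz": [-1,18,-1],"turn": [0,0,0]}]'

```text
t: 13.75
ee_pos: [0.5811, -0.1278, 0.0759]
tcp_rot: [-0.506, 0.506, 0.494, -0.494]
ft_force: [-0.2, 1.0, -1.2]
opening: 0.0404
```

Request:
send_rows --targets '[{"grip": 255,"xyz": [0,1,0],"turn": [0,0,0]},{"grip": 255,"xyz": [0,2,0],"turn": [0,0,0]},{"grip": 255,"xyz": [0,3,0],"turn": [0,0,0]},{"grip": 255,"xyz": [0,3,0],"turn": [0,0,0]},{"grip": 255,"xyz": [0,3,0],"turn": [0,0,0]}]'

```text
t: 14.25
ee_pos: [0.5807, -0.1278, 0.0722]
tcp_rot: [0.506, -0.506, -0.494, 0.494]
ft_force: [-0.3, -0.3, -0.9]
opening: 0.0406
```

Request:
send_rows --targets '[{"grip": 255,"xyz": [0,1,0],"turn": [0,0,0]},{"grip": 255,"xyz": [0,2,0],"turn": [0,0,0]},{"grip": 255,"xyz": [0,2,0],"turn": [0,0,0]},{"grip": 255,"xyz": [0,2,0],"turn": [0,0,0]},{"grip": 255,"xyz": [0,2,0],"turn": [0,0,0]}]'

```text
t: 14.75
ee_pos: [0.5808, -0.1278, 0.0716]
tcp_rot: [-0.506, 0.506, 0.494, -0.494]
ft_force: [-3.3, 0.8, 10.3]
opening: 0.041
```

Contact with the tray floor. Release.

Request:
send_rows --targets '[{"grip": 200,"xyz": [0,-1,0],"turn": [0,0,0]},{"grip": 60,"xyz": [0,-1,0],"turn": [0,0,0]},{"grip": 40,"xyz": [0,-1,0],"turn": [0,0,0]},{"grip": 40,"xyz": [0,-1,0],"turn": [0,0,0]},{"grip": 40,"xyz": [0,-10,0],"turn": [0,0,0]}]'

```text
t: 15.25
ee_pos: [0.5798, -0.1276, 0.0794]
tcp_rot: [0.507, -0.505, -0.493, 0.494]
ft_force: [-0.3, 0.6, 0.7]
opening: 0.0722
```

Request:
send_rows --targets '[{"grip": 40,"xyz": [0,-30,0],"turn": [0,0,0]},{"grip": 40,"xyz": [0,-75,0],"turn": [0,0,0]},{"grip": 40,"xyz": [0,-120,0],"turn": [0,0,0]},{"grip": 40,"xyz": [0,-165,0],"turn": [0,0,0]},{"grip": 40,"xyz": [0,-210,0],"turn": [0,0,0]}]'

```text
t: 15.75
ee_pos: [0.5803, -0.1277, 0.2928]
tcp_rot: [-0.506, 0.506, 0.494, -0.494]
ft_force: [1.0, -0.1, -1.1]
opening: 0.0723
```

```bash
python3 -c "
from bay import *
st();c=snap('scene');t=snap('top')
print(fitmod([t,c],.4245,.2545))
go(.4245,.2545,.33,-.25);go(.4245,.2545,.06,-.25)"
```

```text
t 15.75 tcp [ 0.5803 -0.1277  0.2928] loc [[ 0.0495 -0.1061  0.2928]] F [ 1.  -0.1 -1.1] open 0.0723
(array([ 0.4244429 ,  0.25439335, -0.2456991 ]), np.float64(102.99607843137255))
 xyz [378.3 -35.2 169. ] turn [ 0.8 12.9  0. ]
 xyz [378.6 234.8 172.8] turn [ 0.8 12.9  0. ]
```

Request:
send_rows --targets '[{"grip": 60,"xyz": [10,-35,5],"turn": [0,0,0]},{"grip": 60,"xyz": [50,-37,22],"turn": [0,2,0]},{"grip": 60,"xyz": [90,-37,40],"turn": [0,4,0]},{"grip": 60,"xyz": [130,-37,58],"turn": [0,6,0]},{"grip": 60,"xyz": [170,-37,76],"turn": [0,8,0]}]'

```text
t: 16.35
ee_pos: [0.5076, 0.0453, 0.3273]
tcp_rot: [0.54, -0.54, -0.457, 0.457]
ft_force: [0.5, 0.3, -0.2]
opening: 0.0657
```

Request:
send_rows --targets '[{"grip": 60,"xyz": [40,0,11],"turn": [0,1,0]},{"grip": 60,"xyz": [80,0,22],"turn": [0,2,0]},{"grip": 60,"xyz": [120,10,33],"turn": [0,3,0]},{"grip": 60,"xyz": [160,30,45],"turn": [0,4,0]},{"grip": 60,"xyz": [190,60,55],"turn": [0,5,0]}]'

```text
t: 16.85
ee_pos: [0.4856, 0.2441, 0.2679]
tcp_rot: [0.559, -0.558, -0.435, 0.432]
ft_force: [1.2, -0.6, 0.5]
opening: 0.0653
```

```bash
python3 -c "
from bay import *
st()
go(.4245,.2545,.028,-.246)"
```

```text
t 16.85 tcp [0.4856 0.2441 0.2679] loc [[-0.0536  0.2634  0.2679]] F [ 1.2 -0.6  0.5] open 0.0653
 xyz [ -6.  239.8  62.4] turn [ 0.1 -0.2  0.2]
```

Request:
send_rows --targets '[{"grip": 60,"xyz": [-3,20,35],"turn": [0,0,0]},{"grip": 60,"xyz": [-6,60,60],"turn": [0,0,0]},{"grip": 60,"xyz": [-6,105,62],"turn": [0,0,0]},{"grip": 60,"xyz": [-6,150,62],"turn": [0,0,0]},{"grip": 60,"xyz": [-6,175,62],"turn": [0,0,0]}]'

```text
t: 17.35
ee_pos: [0.4223, 0.2493, 0.0896]
tcp_rot: [0.559, -0.558, -0.432, 0.435]
ft_force: [-0.4, -0.2, 0.4]
opening: 0.0651
```

```bash
python3 -c "
from bay import *
st()
go(.4245,.2545,.028,-.246)"
```

```text
t 17.35 tcp [0.4223 0.2493 0.0896] loc [[-0.117   0.2672  0.0896]] F [-0.4 -0.2  0.4] open 0.0651
 xyz [ 5.8 61.6 -1. ] turn [-0.2 -0.2 -0.2]
```

Request:
send_rows --targets '[{"grip": 60,"xyz": [3,15,0],"turn": [0,0,0]},{"grip": 60,"xyz": [3,30,0],"turn": [0,0,0]},{"grip": 60,"xyz": [3,30,0],"turn": [0,0,0]},{"grip": 60,"xyz": [3,30,0],"turn": [0,0,0]},{"grip": 60,"xyz": [3,30,0],"turn": [0,0,0]}]'

```text
t: 17.85
ee_pos: [0.4252, 0.2531, 0.0631]
tcp_rot: [0.559, -0.559, -0.434, 0.433]
ft_force: [-0.0, -0.5, 1.1]
opening: 0.0653
```

```bash
python3 -c "
from bay import *
st()
go(.4245,.2545,.028,-.246)"
```

```text
t 17.85 tcp [0.4252 0.2531 0.0631] loc [[-0.1143  0.271   0.0631]] F [-0.  -0.5  1.1] open 0.0653
 xyz [ 1.2 35.1  1. ] turn [ 0.  -0.3  0.1]
```

Request:
send_rows --targets '[{"grip": 60,"xyz": [1,15,1],"turn": [0,0,0]},{"grip": 60,"xyz": [1,28,1],"turn": [0,0,0]},{"grip": 60,"xyz": [1,35,1],"turn": [0,0,0]},{"grip": 60,"xyz": [1,35,1],"turn": [0,0,0]},{"grip": 60,"xyz": [1,35,1],"turn": [0,0,0]}]'

```text
t: 18.35
ee_pos: [0.4241, 0.2541, 0.0274]
tcp_rot: [-0.559, 0.559, 0.433, -0.433]
ft_force: [-0.7, -0.5, -0.6]
opening: 0.0651
```

Request:
send_rows --targets '[{"grip": 120,"xyz": [0,0,0],"turn": [0,0,0]},{"grip": 255,"xyz": [0,0,0],"turn": [0,0,0]},{"grip": 255,"xyz": [0,0,0],"turn": [0,0,0]},{"grip": 255,"xyz": [0,0,0],"turn": [0,0,0]},{"grip": 255,"xyz": [0,0,0],"turn": [0,0,0]}]'

```text
t: 18.85
ee_pos: [0.4244, 0.2542, 0.0279]
tcp_rot: [-0.559, 0.559, 0.434, -0.433]
ft_force: [-0.4, 0.6, 6.2]
opening: 0.0407
```

Request:
send_rows --targets '[{"grip": 255,"xyz": [0,-15,0],"turn": [0,0,0]},{"grip": 255,"xyz": [0,-50,0],"turn": [0,0,0]},{"grip": 255,"xyz": [0,-95,0],"turn": [0,0,0]},{"grip": 255,"xyz": [0,-140,0],"turn": [0,0,0]},{"grip": 255,"xyz": [0,-185,0],"turn": [0,0,0]}]'

```text
t: 19.35
ee_pos: [0.4236, 0.2536, 0.214]
tcp_rot: [0.559, -0.559, -0.433, 0.434]
ft_force: [0.9, 0.7, -2.2]
opening: 0.0407
```

```bash
python3 -c "
from bay import *
st();gol([-.048,p[3],.33]);gol([-.048,p[3],.075])"
```

```text
t 19.35 tcp [0.4236 0.2536 0.214 ] loc [[-0.1158  0.2716  0.214 ]] F [ 0.9  0.7 -2.2] open 0.0407
 xyz [-353.3 -115.9 -151.6] turn [ -0.  -13.1  -0. ]
 xyz [-353.1  139.1 -151.8] turn [ -0.  -13.1  -0. ]
```

Request:
send_rows --targets '[{"grip": 255,"xyz": [0,-40,0],"turn": [0,0,0]},{"grip": 255,"xyz": [-5,-85,-2],"turn": [0,-1,0]},{"grip": 255,"xyz": [-35,-118,-15],"turn": [0,-3,0]},{"grip": 255,"xyz": [-75,-120,-32],"turn": [0,-5,0]},{"grip": 255,"xyz": [-115,-120,-49],"turn": [0,-7,0]}]'

```text
t: 19.85
ee_pos: [0.4433, 0.1295, 0.3336]
tcp_rot: [-0.53, 0.531, 0.468, -0.467]
ft_force: [1.0, -0.5, -2.1]
opening: 0.0404
```

Request:
send_rows --targets '[{"grip": 255,"xyz": [-42,0,-13],"turn": [0,-1,0]},{"grip": 255,"xyz": [-85,0,-25],"turn": [0,-2,0]},{"grip": 255,"xyz": [-128,0,-38],"turn": [0,-4,0]},{"grip": 255,"xyz": [-170,0,-50],"turn": [0,-6,0]},{"grip": 255,"xyz": [-210,0,-62],"turn": [0,-6,0]}]'

```text
t: 20.35
ee_pos: [0.4768, -0.0879, 0.3321]
tcp_rot: [0.506, -0.506, -0.494, 0.494]
ft_force: [0.6, -0.5, -1.5]
opening: 0.0408
```

```bash
python3 -c "
from bay import *
st();gol([-.048,p[3],.0725])"
```

```text
t 20.35 tcp [ 0.4768 -0.0879  0.3321] loc [[-0.0548 -0.0687  0.3321]] F [ 0.6 -0.5 -1.5] open 0.0408
 xyz [-38.1 259.6  -7.1] turn [-0.  -0.1 -0. ]
```

Request:
send_rows --targets '[{"grip": 255,"xyz": [-36,5,-6],"turn": [0,0,0]},{"grip": 255,"xyz": [-36,50,-6],"turn": [0,0,0]},{"grip": 255,"xyz": [-36,95,-6],"turn": [0,0,0]},{"grip": 255,"xyz": [-36,140,-6],"turn": [0,0,0]},{"grip": 255,"xyz": [-36,180,-6],"turn": [0,0,0]}]'

```text
t: 20.85
ee_pos: [0.4817, -0.1219, 0.1504]
tcp_rot: [0.507, -0.506, -0.494, 0.494]
ft_force: [0.1, -0.7, -1.3]
opening: 0.0407
```

Request:
send_rows --targets '[{"grip": 255,"xyz": [0,30,0],"turn": [0,0,0]},{"grip": 255,"xyz": [0,55,0],"turn": [0,0,0]},{"grip": 255,"xyz": [0,62,0],"turn": [0,0,0]},{"grip": 255,"xyz": [0,62,0],"turn": [0,0,0]},{"grip": 255,"xyz": [0,62,0],"turn": [0,0,0]}]'

```text
t: 21.35
ee_pos: [0.4832, -0.1219, 0.0912]
tcp_rot: [-0.506, 0.506, 0.494, -0.494]
ft_force: [0.7, -0.8, -0.1]
opening: 0.0409
```

```bash
python3 -c "
from bay import *
st();gol([-.048,p[3],.0725])"
```

```text
t 21.35 tcp [ 0.4832 -0.1219  0.0912] loc [[-0.0477 -0.1025  0.0912]] F [ 0.7 -0.8 -0.1] open 0.0409
 xyz [-4.3 18.7  0.4] turn [ 0.1 -0.1 -0. ]
```

Request:
send_rows --targets '[{"grip": 255,"xyz": [-4,6,0],"turn": [0,0,0]},{"grip": 255,"xyz": [-4,13,0],"turn": [0,0,0]},{"grip": 255,"xyz": [-4,18,0],"turn": [0,0,0]},{"grip": 255,"xyz": [-4,19,0],"turn": [0,0,0]},{"grip": 255,"xyz": [-4,19,0],"turn": [0,0,0]}]'

```text
t: 21.85
ee_pos: [0.4823, -0.1257, 0.071]
tcp_rot: [0.506, -0.506, -0.494, 0.494]
ft_force: [0.3, -1.0, -1.3]
opening: 0.0408
```

Request:
send_rows --targets '[{"grip": 255,"xyz": [0,1,0],"turn": [0,0,0]},{"grip": 255,"xyz": [0,2,0],"turn": [0,0,0]},{"grip": 255,"xyz": [0,2,0],"turn": [0,0,0]},{"grip": 255,"xyz": [0,2,0],"turn": [0,0,0]},{"grip": 255,"xyz": [0,2,0],"turn": [0,0,0]}]'

```text
t: 22.35
ee_pos: [0.4826, -0.1257, 0.0699]
tcp_rot: [-0.506, 0.506, 0.494, -0.494]
ft_force: [-0.5, -0.3, 5.6]
opening: 0.0409
```

Request:
send_rows --targets '[{"grip": 200,"xyz": [0,-1,0],"turn": [0,0,0]},{"grip": 60,"xyz": [0,-1,0],"turn": [0,0,0]},{"grip": 40,"xyz": [0,-1,0],"turn": [0,0,0]},{"grip": 40,"xyz": [0,-1,0],"turn": [0,0,0]},{"grip": 40,"xyz": [0,-10,0],"turn": [0,0,0]}]'

```text
t: 22.85
ee_pos: [0.4818, -0.1256, 0.0788]
tcp_rot: [0.507, -0.505, -0.493, 0.494]
ft_force: [-0.1, -0.8, -0.2]
opening: 0.0722
```

Request:
send_rows --targets '[{"grip": 40,"xyz": [0,-30,0],"turn": [0,0,0]},{"grip": 40,"xyz": [0,-75,0],"turn": [0,0,0]},{"grip": 40,"xyz": [0,-120,0],"turn": [0,0,0]},{"grip": 40,"xyz": [0,-165,0],"turn": [0,0,0]},{"grip": 40,"xyz": [0,-190,40],"turn": [0,0,0]}]'

```text
t: 23.35
ee_pos: [0.4487, -0.1245, 0.2737]
tcp_rot: [-0.502, 0.509, 0.497, -0.491]
ft_force: [-0.3, -0.2, 0.6]
opening: 0.072
```

Request:
send_rows --targets '[{"grip": 40,"xyz": [-20,0,40],"turn": [0,0,0]},{"grip": 40,"xyz": [-60,0,70],"turn": [0,0,0]},{"grip": 40,"xyz": [-100,0,70],"turn": [0,0,0]},{"grip": 0,"xyz": [-140,0,50],"turn": [0,0,0]},{"grip": 0,"xyz": [-140,0,50],"turn": [0,0,0]}]'

```text
t: 23.85
ee_pos: [0.3904, -0.2695, 0.2701]
tcp_rot: [-0.506, 0.51, 0.492, -0.492]
ft_force: [0.3, 0.4, -0.1]
opening: 0.0858
```

```bash
python3 -c "
from bay import *
st();t=snap('top','t5',(290,140,260,170),3);print(proj(t,ctrl.observe()['ee_pos']))
for n,c in(('top',t),('scene',snap('scene','s5',(105,165,265,200),3))):
  h=cv2.cvtColor(c['image'],cv2.COLOR_RGB2HSV);m=((h[...,0]<6)|(h[...,0]>174))&(h[...,1]>150)&(h[...,2]>60)
  g=proj(c,w(p,[0,-.27,.1425]))[0];v,u=np.nonzero(m);k=np.hypot(u-g[0],v-g[1])<40
  print(n,k.sum(),u[k].mean(),v[k].mean(),v[k].min(),loc(p,back(c,[[u[k].mean(),v[k].mean()]],.130)))
"
```

```text
t 23.85 tcp [ 0.3904 -0.2695  0.2701] loc [[-0.1371 -0.2522  0.2701]] F [ 0.3  0.4 -0.1] open 0.0858
[[546.53273991 309.90061951]]
top 78 538.3461538461538 215.05128205128204 211 [[ 0.03471707 -0.29969889  0.13      ]]
scene 150 154.57333333333332 195.86666666666667 174 [[ 0.04402208 -0.2833098   0.13      ]]
```

View pics/t5.png

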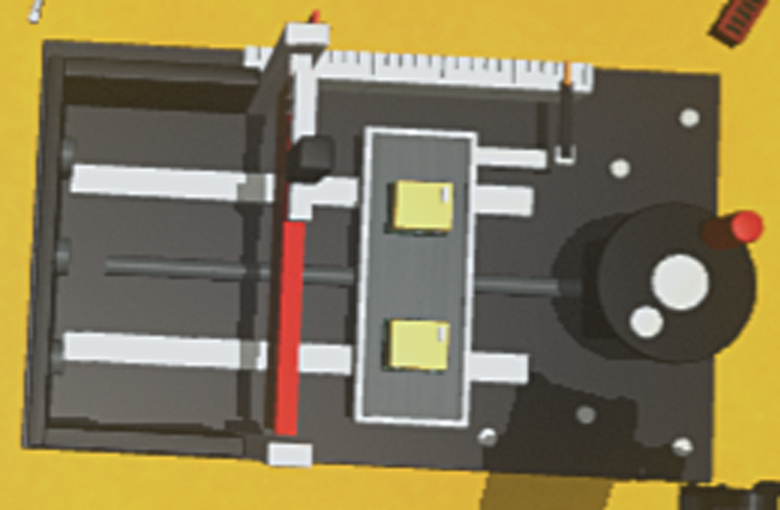

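The modules lie flat, lid up, in the tray at about (423,205) and (420,345). The screen still hangs and the knob is at (748,226).

```bash
python3 -c "
from bay import *
st();gol([.0327,-.2960,.19]);gol([.0327,-.2960,.118])"
```

```text
t 23.95 tcp [ 0.3888 -0.2641  0.2695] loc [[-0.1387 -0.2469  0.2695]] F [-0.   0.3 -0.7] open 0.0854
 xyz [ -48.5   79.5 -171.5] turn [ 0.  -0.2  0. ]
 xyz [ -48.5  151.5 -171.5] turn [ 0.  -0.2  0. ]
```

Request:
send_rows --targets '[{"grip": 0,"xyz": [-12,5,-43],"turn": [0,0,0]},{"grip": 0,"xyz": [-24,10,-86],"turn": [0,0,0]},{"grip": 0,"xyz": [-36,20,-130],"turn": [0,0,0]},{"grip": 0,"xyz": [-47,30,-168],"turn": [0,0,0]},{"grip": 0,"xyz": [-48,60,-171],"turn": [0,0,0]}]'

```text
t: 24.45
ee_pos: [0.566, -0.3147, 0.2113]
tcp_rot: [-0.502, 0.508, 0.497, -0.492]
ft_force: [-0.8, 0.7, 0.4]
opening: 0.0854
```

Request:
send_rows --targets '[{"grip": 0,"xyz": [0,10,0],"turn": [0,0,0]},{"grip": 0,"xyz": [0,20,0],"turn": [0,0,0]},{"grip": 0,"xyz": [0,20,0],"turn": [0,0,0]},{"grip": 0,"xyz": [0,20,0],"turn": [0,0,0]},{"grip": 0,"xyz": [0,20,0],"turn": [0,0,0]}]'

```text
t: 24.95
ee_pos: [0.5591, -0.316, 0.1907]
tcp_rot: [-0.505, 0.507, 0.494, -0.494]
ft_force: [0.1, -0.2, 0.5]
opening: 0.0857
```

```bash
python3 -c "
from bay import *
st();gol([.0327,-.2960,.118])"
```

```text
t 24.95 tcp [ 0.5591 -0.316   0.1907] loc [[ 0.0327 -0.2948  0.1907]] F [ 0.1 -0.2  0.5] open 0.0857
 xyz [-1.2 72.7  0.1] turn [ 0.1 -0.1 -0. ]
```

Request:
send_rows --targets '[{"grip": 0,"xyz": [-1,20,0],"turn": [0,0,0]},{"grip": 0,"xyz": [-1,45,0],"turn": [0,0,0]},{"grip": 0,"xyz": [-1,65,0],"turn": [0,0,0]},{"grip": 0,"xyz": [-1,72,0],"turn": [0,0,0]},{"grip": 0,"xyz": [-1,72,0],"turn": [0,0,0]}]'

```text
t: 25.45
ee_pos: [0.5585, -0.3166, 0.1171]
tcp_rot: [0.506, -0.506, -0.494, 0.494]
ft_force: [0.8, 0.5, 0.3]
opening: 0.0851
```

Request:
send_rows --targets '[{"grip": 120,"xyz": [0,0,0],"turn": [0,0,0]},{"grip": 200,"xyz": [0,0,0],"turn": [0,0,0]},{"grip": 255,"xyz": [0,0,0],"turn": [0,0,0]},{"grip": 255,"xyz": [0,0,0],"turn": [0,0,0]},{"grip": 255,"xyz": [0,0,0],"turn": [0,0,0]}]'

```text
t: 25.95
ee_pos: [0.5591, -0.3168, 0.1179]
tcp_rot: [-0.506, 0.506, 0.494, -0.494]
ft_force: [-1.6, 0.3, 3.3]
opening: 0.0206
```

```bash
python3 -c "
from bay import *
st();l=loc(p,ctrl.observe()['ee_pos'])[0]-[0,-.27,0];a=np.arctan2(l[1],l[0]);print(np.degrees(a),np.hypot(*l[:2]))
c=snap('scene')
a0=np.radians(-39)
for k in range(3):
  s=a0-np.radians(120*k);print([[round(42*(np.sin(s-np.radians(24*i))-np.sin(s)),1),0,round(-42*(np.cos(s-np.radians(24*i))-np.cos(s)),1)] for i in range(1,6)])
cv2.imwrite('pics/s6.png',cv2.resize(c['image'][100:320,100:300,::-1],None,fx=2.5,fy=2.5))
"
```

```text
t 25.95 tcp [ 0.5591 -0.3168  0.1179] loc [[ 0.0327 -0.2956  0.1179]] F [-1.6  0.3  3.3] open 0.0206
-38.10098061768644 0.04156704169956299
[[np.float64(-11.0), 0, np.float64(13.6)], [np.float64(-15.5), 0, np.float64(30.4)], [np.float64(-12.8), 0, np.float64(47.7)], [np.float64(-3.3), 0, np.float64(62.3)], [np.float64(11.4), 0, np.float64(71.9)]]
[[np.float64(17.2), 0, np.float64(2.7)], [np.float64(34.1), 0, np.float64(-1.8)], [np.float64(47.7), 0, np.float64(-12.8)], [np.float64(55.6), 0, np.float64(-28.3)], [np.float64(56.5), 0, np.float64(-45.8)]]
[[np.float64(-6.3), 0, np.float64(-16.3)], [np.float64(-18.6), 0, np.float64(-28.7)], [np.float64(-34.9), 0, np.float64(-34.9)], [np.float64(-52.4), 0, np.float64(-34.0)], [np.float64(-67.9), 0, np.float64(-26.1)]]
```

View pics/s6.png

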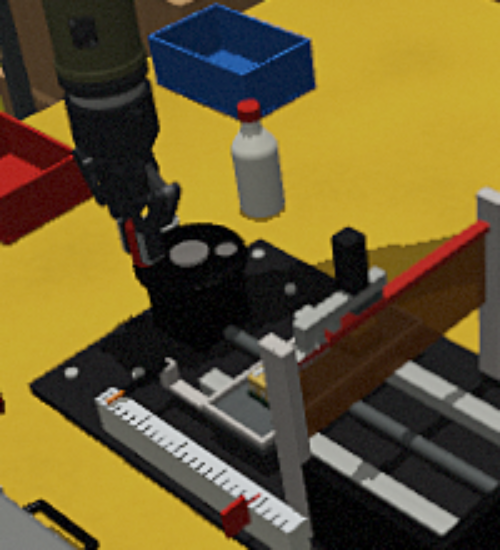

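The knob is held at about (135,240). First third of a turn:

Request:
send_rows --targets '[{"grip": 255,"xyz": [-11,0,14],"turn": [0,0,0]},{"grip": 255,"xyz": [-15,0,30],"turn": [0,0,0]},{"grip": 255,"xyz": [-13,0,48],"turn": [0,0,0]},{"grip": 255,"xyz": [-3,0,62],"turn": [0,0,0]},{"grip": 255,"xyz": [11,0,72],"turn": [0,0,0]}]'

```text
t: 26.5
ee_pos: [0.4868, -0.306, 0.1179]
tcp_rot: [-0.506, 0.508, 0.493, -0.493]
ft_force: [4.5, -0.6, -1.3]
opening: 0.0207
```

Request:
send_rows --targets '[{"grip": 255,"xyz": [17,0,3],"turn": [0,0,0]},{"grip": 255,"xyz": [34,0,-2],"turn": [0,0,0]},{"grip": 255,"xyz": [48,0,-13],"turn": [0,0,0]},{"grip": 255,"xyz": [56,0,-28],"turn": [0,0,0]},{"grip": 255,"xyz": [57,0,-46],"turn": [0,0,0]}]'

```text
t: 27.0
ee_pos: [0.5341, -0.2493, 0.1179]
tcp_rot: [-0.506, 0.506, 0.493, -0.495]
ft_force: [-3.0, -7.7, 3.2]
opening: 0.0211
```

Request:
send_rows --targets '[{"grip": 255,"xyz": [-6,0,-16],"turn": [0,0,0]},{"grip": 255,"xyz": [-19,0,-29],"turn": [0,0,0]},{"grip": 255,"xyz": [-35,0,-35],"turn": [0,0,0]},{"grip": 255,"xyz": [-52,0,-34],"turn": [0,0,0]},{"grip": 255,"xyz": [-68,0,-26],"turn": [0,0,0]}]'

```text
t: 27.5
ee_pos: [0.5597, -0.3162, 0.1178]
tcp_rot: [-0.506, 0.506, 0.495, -0.493]
ft_force: [-2.2, 3.7, 8.1]
opening: 0.0209
```

```bash
cat > ptr.py <<'E'
from bay import *
st();l=loc(p,ctrl.observe()['ee_pos'])[0]-[0,-.27,0];print("ang",np.degrees(np.arctan2(l[1],l[0])),np.hypot(*l[:2]))
c=snap('scene');h=cv2.cvtColor(c['image'],cv2.COLOR_RGB2HSV)
m=(abs(h[...,0].astype(int)-12)<5)&(h[...,1]>170)&(h[...,2]>130)
P=w(p,[[.15,y,p[4]] for y in np.linspace(-.23,0,300)]);q=proj(c,P).round().astype(int)
z=np.zeros(m.shape,np.uint8);cv2.polylines(z,[q.reshape(-1,1,2)],False,1,9)
v,u=np.nonzero(m&(z>0));print(len(u));
if len(u):print("pointer px",u.mean(),v.mean(),"loc",loc(p,back(c,[[u.mean(),v.mean()]],p[4])))
E
python3 ptr.py
```

```text
t 27.5 tcp [ 0.5597 -0.3162  0.1178] loc [[ 0.0333 -0.2951  0.1178]] F [-2.2  3.7  8.1] open 0.0209
ang -36.97916926717251 0.041644896722151194
10
pointer px 157.5 266.0 loc [[ 0.1469343  -0.16707671  0.05530599]]
```

One turn moved the pointer 40 mm, as expected. Three more turns.

Request:
send_rows --targets '[{"grip": 255,"xyz": [-11,0,14],"turn": [0,0,0]},{"grip": 255,"xyz": [-15,0,30],"turn": [0,0,0]},{"grip": 255,"xyz": [-13,0,48],"turn": [0,0,0]},{"grip": 255,"xyz": [-3,0,62],"turn": [0,0,0]},{"grip": 255,"xyz": [11,0,72],"turn": [0,0,0]}]'

```text
t: 28.05
ee_pos: [0.4867, -0.3059, 0.1179]
tcp_rot: [-0.505, 0.508, 0.493, -0.493]
ft_force: [5.8, 0.3, -1.6]
opening: 0.021
```

Request:
send_rows --targets '[{"grip": 255,"xyz": [17,0,3],"turn": [0,0,0]},{"grip": 255,"xyz": [34,0,-2],"turn": [0,0,0]},{"grip": 255,"xyz": [48,0,-13],"turn": [0,0,0]},{"grip": 255,"xyz": [56,0,-28],"turn": [0,0,0]},{"grip": 255,"xyz": [57,0,-46],"turn": [0,0,0]}]'

```text
t: 28.55
ee_pos: [0.5336, -0.2492, 0.1179]
tcp_rot: [-0.506, 0.506, 0.493, -0.495]
ft_force: [-3.3, -7.0, 3.9]
opening: 0.0208
```

Request:
send_rows --targets '[{"grip": 255,"xyz": [-6,0,-16],"turn": [0,0,0]},{"grip": 255,"xyz": [-19,0,-29],"turn": [0,0,0]},{"grip": 255,"xyz": [-35,0,-35],"turn": [0,0,0]},{"grip": 255,"xyz": [-52,0,-34],"turn": [0,0,0]},{"grip": 255,"xyz": [-68,0,-26],"turn": [0,0,0]}]'

```text
t: 29.05
ee_pos: [0.5594, -0.3166, 0.1178]
tcp_rot: [-0.506, 0.506, 0.495, -0.494]
ft_force: [-2.7, 5.2, 7.9]
opening: 0.0207
```

Request:
send_rows --targets '[{"grip": 255,"xyz": [-11,0,14],"turn": [0,0,0]},{"grip": 255,"xyz": [-15,0,30],"turn": [0,0,0]},{"grip": 255,"xyz": [-13,0,48],"turn": [0,0,0]},{"grip": 255,"xyz": [-3,0,62],"turn": [0,0,0]},{"grip": 255,"xyz": [11,0,72],"turn": [0,0,0]}]'

```text
t: 29.55
ee_pos: [0.4866, -0.3056, 0.1179]
tcp_rot: [-0.505, 0.508, 0.494, -0.493]
ft_force: [6.3, 0.4, -2.0]
opening: 0.0209
```

Request:
send_rows --targets '[{"grip": 255,"xyz": [17,0,3],"turn": [0,0,0]},{"grip": 255,"xyz": [34,0,-2],"turn": [0,0,0]},{"grip": 255,"xyz": [48,0,-13],"turn": [0,0,0]},{"grip": 255,"xyz": [56,0,-28],"turn": [0,0,0]},{"grip": 255,"xyz": [57,0,-46],"turn": [0,0,0]}]'

```text
t: 30.05
ee_pos: [0.5332, -0.2492, 0.1179]
tcp_rot: [-0.506, 0.506, 0.493, -0.495]
ft_force: [-2.6, -7.2, 4.8]
opening: 0.0209
```

Request:
send_rows --targets '[{"grip": 255,"xyz": [-6,0,-16],"turn": [0,0,0]},{"grip": 255,"xyz": [-19,0,-29],"turn": [0,0,0]},{"grip": 255,"xyz": [-35,0,-35],"turn": [0,0,0]},{"grip": 255,"xyz": [-52,0,-34],"turn": [0,0,0]},{"grip": 255,"xyz": [-68,0,-26],"turn": [0,0,0]}]'

```text
t: 30.55
ee_pos: [0.5592, -0.3168, 0.1179]
tcp_rot: [-0.506, 0.506, 0.495, -0.494]
ft_force: [-2.6, 4.2, 7.8]
opening: 0.021
```

```bash
python3 ptr.py
```

```text
t 30.55 tcp [ 0.5592 -0.3168  0.1179] loc [[ 0.0329 -0.2956  0.1179]] F [-2.6  4.2  7.8] open 0.021
ang -37.93936988540441 0.0416698911402072
11
pointer px 182.0909090909091 283.09090909090907 loc [[ 0.14739714 -0.08655923  0.05530599]]
```

Request:
send_rows --targets '[{"grip": 255,"xyz": [-11,0,14],"turn": [0,0,0]},{"grip": 255,"xyz": [-15,0,30],"turn": [0,0,0]},{"grip": 255,"xyz": [-13,0,48],"turn": [0,0,0]},{"grip": 255,"xyz": [-3,0,62],"turn": [0,0,0]},{"grip": 255,"xyz": [11,0,72],"turn": [0,0,0]}]'

```text
t: 31.1
ee_pos: [0.4865, -0.3055, 0.1179]
tcp_rot: [-0.505, 0.508, 0.494, -0.493]
ft_force: [6.2, -0.2, -0.9]
opening: 0.0208
```

Request:
send_rows --targets '[{"grip": 255,"xyz": [17,0,3],"turn": [0,0,0]},{"grip": 255,"xyz": [34,0,-2],"turn": [0,0,0]},{"grip": 255,"xyz": [48,0,-13],"turn": [0,0,0]},{"grip": 255,"xyz": [56,0,-28],"turn": [0,0,0]},{"grip": 255,"xyz": [57,0,-46],"turn": [0,0,0]}]'

```text
t: 31.6
ee_pos: [0.5329, -0.2492, 0.1179]
tcp_rot: [0.506, -0.506, -0.493, 0.495]
ft_force: [-2.8, -6.1, 4.5]
opening: 0.0211
```

Request:
send_rows --targets '[{"grip": 255,"xyz": [-6,0,-16],"turn": [0,0,0]},{"grip": 255,"xyz": [-19,0,-29],"turn": [0,0,0]},{"grip": 255,"xyz": [-35,0,-35],"turn": [0,0,0]},{"grip": 255,"xyz": [-52,0,-34],"turn": [0,0,0]},{"grip": 255,"xyz": [-68,0,-26],"turn": [0,0,0]}]'

```text
t: 32.1
ee_pos: [0.5592, -0.3168, 0.1178]
tcp_rot: [-0.506, 0.506, 0.495, -0.494]
ft_force: [-2.4, 3.9, 8.9]
opening: 0.0209
```

Request:
send_rows --targets '[{"grip": 255,"xyz": [-11,0,14],"turn": [0,0,0]},{"grip": 255,"xyz": [-15,0,30],"turn": [0,0,0]},{"grip": 255,"xyz": [-13,0,48],"turn": [0,0,0]},{"grip": 255,"xyz": [-3,0,62],"turn": [0,0,0]},{"grip": 255,"xyz": [11,0,72],"turn": [0,0,0]}]'

```text
t: 32.6
ee_pos: [0.4865, -0.3054, 0.1179]
tcp_rot: [-0.505, 0.508, 0.494, -0.493]
ft_force: [7.0, 0.6, -1.7]
opening: 0.0206
```

```bash
python3 ptr.py; python3 -c "
from bay import *
c=snap('scene','s7',(160,255,80,60),10)
print(proj(c,w(p,[[.15,y,p[4]] for y in(-.04,-.03,-.02,-.01)])).round(1))"
```

```text
t 32.6 tcp [ 0.4865 -0.3054  0.1179] loc [[-0.0401 -0.2859  0.1179]] F [ 7.   0.6 -1.7] open 0.0206
ang -158.36328335291148 0.04318742175379645
11
pointer px 200.0 294.8181818181818 loc [[ 0.14652367 -0.03315983  0.05530599]]
[[196.4 294.2]
 [199.8 296.5]
 [203.2 298.9]
 [206.7 301.2]]
```

View pics/s7.png

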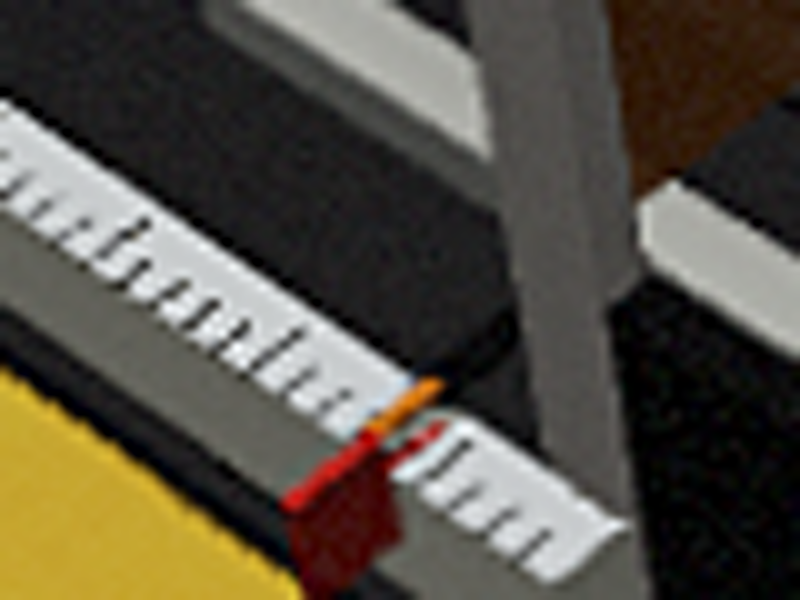

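The orange pointer is at about (405,405). A red line on the scale is at (390–445, 465–428), and a red flag edge is at (285–375, 500–435). Flag and line sit at different heights, so I check the mark's y with the top camera.

```bash
python3 -c "
from bay import *
t=snap('top');h=cv2.cvtColor(t['image'],cv2.COLOR_RGB2HSV)
print('top hue/sat/val rows 140-152, cols 386-402')
for v in range(140,160):
  print(v,' '.join('R' if (h[v,u,0]<7 or h[v,u,0]>173) and h[v,u,1]>130 else ('O' if h[v,u,0]<17 and h[v,u,1]>130 else '.') for u in range(380,412)))
m=((h[...,0]<7)|(h[...,0]>173))&(h[...,1]>130);m[:140]=0;m[151:]=0;m[:,:380]=0;m[:,412:]=0
v,u=np.nonzero(m)
for z in(.04,.05,.055,.065):print(z,loc(p,back(t,[[u.mean(),v.mean()]],z)).round(4))
c=cams.read_camera('scene')
S=lambda a:np.array(a)/10+[160,255]-.45
for n,a in(('line0',(390,465)),('line1',(445,428)),('flag0',(287,503)),('flag1',(372,437)),('ptr0',(372,428)),('ptr1',(440,383)),('edgeNear',(100,250)),('edgeFar',(200,217)),('tick0',(110,245)),('tick6',(270,370)),('ende',(550,583)),('endf',(625,525))):
  print(n,[loc(p,back(c,[S(a)],z)).round(4)[0,:2] for z in(.045,.0503,.0553,.065)])
"
```

```text
top hue/sat/val rows 140-152, cols 386-402
140 . . . . . . . . . . . . . . . . . . . . . . . . . . . . . . . .
141 . . . . . . . . . . . . . . . . . . . . . . . . . . . . . . . .
142 . . . . . . . . . . . . . . . . . . . . . . . . . . . . . . . .
143 . . . . . . . . . . . . . . . O . . . . . . . . . . . . . . . .
144 . . . . . . . . . . . . . . O R O . . . . . . . . . . . . . . .
145 . . . . . . . . . . . . . . R R O . . . . . . . . . . . . . . .
146 . . . . . . . . . . . . . O R R . . . . . . . . . . . . . . . .
147 . . . . . . . . . . . . . . . O . . . . . . . . . . . . . . . .
148 . . . . . . . . . . . . . . . . . . . . . . . . . . . . . . . .
149 . . . . . . . . . . . . . . . . . . . . . . . . . . . . . . . .
150 . . . . . . . . . . . . . . . . . . . . . . . . . . . . . . . .
151 . . . . . . . . . . . . . . . . . . . . . . . . . . . . . . . .
152 . . . . . . . . . . . . . . . . . . . . . . . . . . . . . . . .
153 . . . . . . . . . . . . . . . . . . . . . . . . . . . . . . . .
154 . . . . . . . . . . . . . . . . . . . . . . . . . . . . . . . .
155 . . . . . . . . . . . . . . . . .
[... 1101 characters left out ...]
ay([ 0.1437, -0.0239])]
edgeNear [array([ 0.1517, -0.1243]), array([ 0.1545, -0.1195]), array([ 0.1571, -0.115 ]), array([ 0.1623, -0.1062])]
edgeFar [array([ 0.1317, -0.1151]), array([ 0.1347, -0.1104]), array([ 0.1375, -0.106 ]), array([ 0.1429, -0.0973])]
tick0 [array([ 0.1494, -0.1238]), array([ 0.1522, -0.119 ]), array([ 0.1549, -0.1144]), array([ 0.16  , -0.1057])]
tick6 [array([ 0.1522, -0.0698]), array([ 0.155 , -0.0654]), array([ 0.1576, -0.0613]), array([ 0.1628, -0.0532])]
ende [array([0.156 , 0.0168]), array([0.1587, 0.0206]), array([0.1614, 0.0242]), array([0.1664, 0.0311])]
endf [array([0.1359, 0.0176]), array([0.1389, 0.0214]), array([0.1416, 0.0249]), array([0.147 , 0.0319])]
```

```bash
python3 -c "
from bay import *
t=cams.read_camera('top');c=cams.read_camera('scene')
T=lambda a:np.array(a)/3+[290,140]-1/3
S=lambda a:np.array(a)/3+[105,165]-1/3
S10=lambda a:np.array(a)/10+[160,255]-.45
for z in(.042,.045,.048,.051,.055,.058):
  f=lambda cc,a:loc(p,back(cc,[a],z)).round(4)[0,:2]
  print(z,'top ends',f(t,T([246,56])),f(t,T([591,77])),'scene +y',f(c,S10((588,554))),'-y',f(c,S([113,277])),'flag top',f(t,[394.6,145]),'flag sc',f(c,S10((330,470))),'line',f(c,S10((418,446))))
for n,cc in(('t',t),('s',c)):
  m=[q for q in cams.masks_of('top' if n=='t' else 'scene','mark')];print(n,[(round(q['confidence'],2),q['extent']) for q in m])
"
```

```text
0.042 top ends [0.152 0.017] [ 0.1494 -0.2291] scene +y [0.1443 0.0152] -y [ 0.1427 -0.2299] flag top [ 0.1835 -0.0308] flag sc [ 0.1615 -0.0418] line [ 0.1457 -0.0327]
0.045 top ends [0.1513 0.0173] [ 0.1486 -0.228 ] scene +y [0.1459 0.0173] -y [ 0.1443 -0.2268] flag top [ 0.1826 -0.0304] flag sc [ 0.1631 -0.0395] line [ 0.1474 -0.0304]
0.048 top ends [0.1505 0.0176] [ 0.1479 -0.227 ] scene +y [0.1476 0.0194] -y [ 0.146  -0.2237] flag top [ 0.1817 -0.0299] flag sc [ 0.1646 -0.0371] line [ 0.149 -0.028]
0.051 top ends [0.1497 0.0179] [ 0.1471 -0.2259] scene +y [0.1492 0.0216] -y [ 0.1476 -0.2206] flag top [ 0.1809 -0.0294] flag sc [ 0.1661 -0.0347] line [ 0.1506 -0.0257]
0.055 top ends [0.1487 0.0183] [ 0.1461 -0.2245] scene +y [0.1513 0.0244] -y [ 0.1497 -0.2164] flag top [ 0.1797 -0.0288] flag sc [ 0.1682 -0.0316] line [ 0.1527 -0.0226]
0.058 top ends [0.1479 0.0186] [ 0.1453 -0.2234] scene +y [0.1529 0.0266] -y [ 0.1514 -0.2133] flag top [ 0.1788 -0.0284] flag sc [ 0.1697 -0.0292] line [ 0.1543 -0.0203]
t [(0.46, [323.5, 162.7, 77.1, 114.5])]
s [(0.71, [190.9, 301.6, 8.8, 10.1])]
```

Both cameras put the mark at y ≈ -0.030, with the scale surface at z ≈ 0.045. The pointer is at ≈ -0.033, so I crank about 33° more.

Request:
send_rows --targets '[{"grip": 255,"xyz": [6,0,2],"turn": [0,0,0]},{"grip": 255,"xyz": [12,0,3],"turn": [0,0,0]},{"grip": 255,"xyz": [18,0,3],"turn": [0,0,0]},{"grip": 255,"xyz": [24,0,2],"turn": [0,0,0]},{"grip": 255,"xyz": [24,0,2],"turn": [0,0,0]}]'

```text
t: 33.5
ee_pos: [0.4855, -0.2799, 0.1178]
tcp_rot: [-0.506, 0.506, 0.494, -0.494]
ft_force: [0.4, 0.9, 5.7]
opening: 0.021
```

```bash
python3 ptr.py; python3 -c "
from bay import *
c=snap('scene','s8',(180,265,60,45),13)
print(proj(c,w(p,[[.13,-.03,.0553],[.155,-.03,.0553],[.14,-.03,.045],[.16,-.03,.045]])))
t=snap('top','t8',(290,140,260,170),3)"
```

```text
t 33.5 tcp [ 0.4855 -0.2799  0.1178] loc [[-0.0417 -0.2604  0.1178]] F [0.4 0.9 5.7] open 0.021
ang 167.0894095177364 0.04281037388188032
10
pointer px 201.1 296.0 loc [[ 0.14733947 -0.02903804  0.05530599]]
[[207.05984409 290.86389041]
 [197.95993145 297.98143645]
 [204.13157871 297.13832854]
 [196.85576309 302.87548901]]
```

View pics/s8.png

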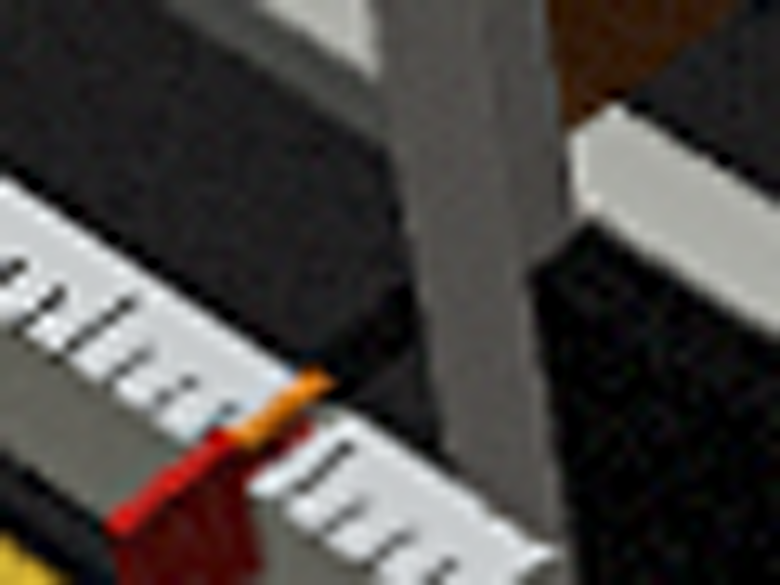

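View pics/t8.png

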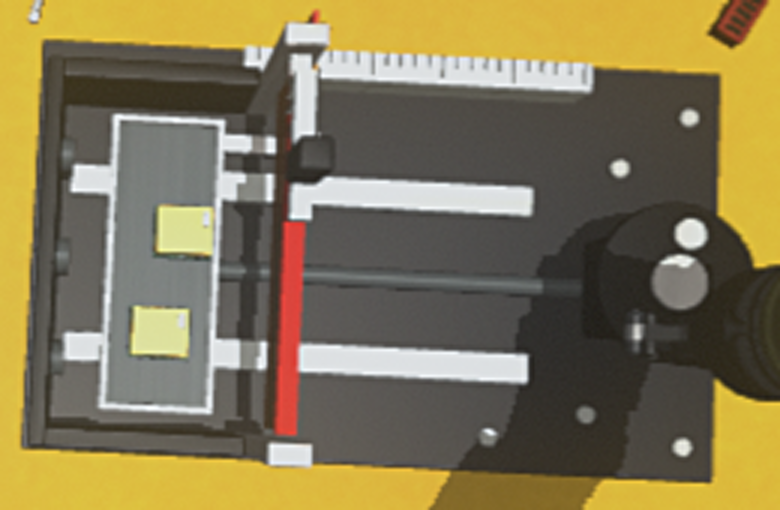

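The pointer sits at y ≈ -0.029 to -0.030, in line with the red mark to about 1 mm. The tray is in the bay with both modules flat and the screen still hung. I release the knob and go to the screen grip.

Request:
send_rows --targets '[{"grip": 200,"xyz": [0,0,0],"turn": [0,0,0]},{"grip": 80,"xyz": [0,0,0],"turn": [0,0,0]},{"grip": 40,"xyz": [0,0,0],"turn": [0,0,0]},{"grip": 40,"xyz": [0,-5,0],"turn": [0,0,0]},{"grip": 40,"xyz": [0,-20,0],"turn": [0,0,0]}]'

```text
t: 34.15
ee_pos: [0.4842, -0.2796, 0.1363]
tcp_rot: [0.507, -0.505, -0.493, 0.494]
ft_force: [-0.0, 0.4, 1.1]
opening: 0.0719
```

Request:
send_rows --targets '[{"grip": 40,"xyz": [0,-40,0],"turn": [0,0,0]},{"grip": 0,"xyz": [0,-85,0],"turn": [0,0,0]},{"grip": 0,"xyz": [0,-130,0],"turn": [0,0,0]},{"grip": 0,"xyz": [0,-175,0],"turn": [0,0,0]},{"grip": 0,"xyz": [0,-215,0],"turn": [0,0,0]}]'

```text
t: 34.65
ee_pos: [0.4852, -0.28, 0.3548]
tcp_rot: [-0.506, 0.506, 0.494, -0.494]
ft_force: [0.8, 0.5, 0.2]
opening: 0.0855
```

```bash
python3 -c "
from bay import *
st();gol([.0434,0,.35]);gol([.0434,0,.2437])
t=snap('top');print(loc(p,back(t,[np.array([315,158])/3+[290,140]],.264)))"; python3 ptr.py
```

```text
t 34.65 tcp [ 0.4852 -0.28    0.3548] loc [[-0.042  -0.2605  0.3548]] F [0.8 0.5 0.2] open 0.0855
 xyz [260.6   4.7 -85.1] turn [ 0.  -0.1 -0. ]
 xyz [260.6 111.  -85. ] turn [ 0.  -0.1 -0. ]
[[ 0.03935626 -0.00097155  0.264     ]]
t 34.7 tcp [ 0.4884 -0.2811  0.3613] loc [[-0.0387 -0.2615  0.3613]] F [ 1.2 -0.7  4.7] open 0.0853
ang 167.67185675310017 0.03964078677925392
9
pointer px 201.0 296.0 loc [[ 0.14746639 -0.02919562  0.05530599]]
```

Request:
send_rows --targets '[{"grip": 0,"xyz": [45,0,-15],"turn": [0,0,0]},{"grip": 0,"xyz": [90,0,-30],"turn": [0,0,0]},{"grip": 0,"xyz": [135,0,-44],"turn": [0,0,0]},{"grip": 0,"xyz": [180,0,-60],"turn": [0,0,0]},{"grip": 0,"xyz": [222,0,-73],"turn": [0,0,0]}]'

```text
t: 35.25
ee_pos: [0.5639, -0.0578, 0.3516]
tcp_rot: [0.506, -0.506, -0.494, 0.494]
ft_force: [1.6, -0.5, 0.6]
opening: 0.0856
```

Request:
send_rows --targets '[{"grip": 0,"xyz": [25,0,-8],"turn": [0,0,0]},{"grip": 0,"xyz": [38,0,-12],"turn": [0,0,0]},{"grip": 0,"xyz": [38,0,-12],"turn": [0,0,0]},{"grip": 0,"xyz": [38,0,-12],"turn": [0,0,0]},{"grip": 0,"xyz": [38,0,-12],"turn": [0,0,0]}]'

```text
t: 35.75
ee_pos: [0.5765, -0.0249, 0.352]
tcp_rot: [-0.507, 0.507, 0.492, -0.494]
ft_force: [0.3, -0.4, -0.2]
opening: 0.0854
```

```bash
python3 -c "
from bay import *
st();gol([.0425,0,.2437])"
```

```text
t 35.75 tcp [ 0.5765 -0.0249  0.352 ] loc [[ 0.0434 -0.0034  0.352 ]] F [ 0.3 -0.4 -0.2] open 0.0854
 xyz [  3.6 108.3   0.8] turn [-0.  -0.3 -0.1]
```

Request:
send_rows --targets '[{"grip": 0,"xyz": [3,20,0],"turn": [0,0,0]},{"grip": 0,"xyz": [3,55,0],"turn": [0,0,0]},{"grip": 0,"xyz": [3,90,0],"turn": [0,0,0]},{"grip": 0,"xyz": [3,108,0],"turn": [0,0,0]},{"grip": 0,"xyz": [3,108,0],"turn": [0,0,0]}]'

```text
t: 36.25
ee_pos: [0.5749, -0.0214, 0.2417]
tcp_rot: [0.508, -0.506, -0.491, 0.495]
ft_force: [-0.3, 0.1, 0.2]
opening: 0.0853
```

Request:
send_rows --targets '[{"grip": 120,"xyz": [0,0,0],"turn": [0,0,0]},{"grip": 255,"xyz": [0,0,0],"turn": [0,0,0]},{"grip": 255,"xyz": [0,0,0],"turn": [0,0,0]},{"grip": 255,"xyz": [0,0,0],"turn": [0,0,0]},{"grip": 255,"xyz": [0,0,0],"turn": [0,0,0]}]' --grip_force 60

```text
t: 36.75
ee_pos: [0.5775, -0.0217, 0.2455]
tcp_rot: [-0.505, 0.508, 0.493, -0.494]
ft_force: [-0.8, -5.1, 4.8]
opening: 0.0192
```

Request:
send_rows --targets '[{"grip": 255,"xyz": [0,-5,0],"turn": [0,0,0]},{"grip": 255,"xyz": [0,-12,0],"turn": [0,0,0]},{"grip": 255,"xyz": [0,-20,0],"turn": [0,0,0]},{"grip": 255,"xyz": [0,-26,0],"turn": [0,0,0]},{"grip": 255,"xyz": [0,-26,0],"turn": [0,0,0]}]'

```text
t: 37.25
ee_pos: [0.5764, -0.0215, 0.2703]
tcp_rot: [-0.506, 0.507, 0.492, -0.495]
ft_force: [0.7, -6.0, -4.7]
opening: 0.0193
```

Request:
send_rows --targets '[{"grip": 255,"xyz": [0,0,8],"turn": [0,0,0]},{"grip": 255,"xyz": [0,0,20],"turn": [0,0,0]},{"grip": 255,"xyz": [0,0,32],"turn": [0,0,0]},{"grip": 255,"xyz": [0,0,41],"turn": [0,0,0]},{"grip": 255,"xyz": [0,0,41],"turn": [0,0,0]}]'

```text
t: 37.75
ee_pos: [0.5347, -0.0205, 0.27]
tcp_rot: [-0.506, 0.507, 0.492, -0.495]
ft_force: [-0.7, -6.0, -4.5]
opening: 0.0189
```

Request:
send_rows --targets '[{"grip": 255,"xyz": [0,10,0],"turn": [0,0,0]},{"grip": 255,"xyz": [0,28,0],"turn": [0,0,0]},{"grip": 255,"xyz": [0,48,0],"turn": [0,0,0]},{"grip": 255,"xyz": [0,68,0],"turn": [0,0,0]},{"grip": 255,"xyz": [0,80,0],"turn": [0,0,0]}]'

```text
t: 38.25
ee_pos: [0.5354, -0.0206, 0.1892]
tcp_rot: [-0.506, 0.507, 0.492, -0.495]
ft_force: [0.6, -6.5, -0.8]
opening: 0.0193
```

Request:
send_rows --targets '[{"grip": 255,"xyz": [0,6,0],"turn": [0,0,0]},{"grip": 255,"xyz": [0,12,0],"turn": [0,0,0]},{"grip": 255,"xyz": [0,17,0],"turn": [0,0,0]},{"grip": 255,"xyz": [0,18,0],"turn": [0,0,0]},{"grip": 255,"xyz": [0,18,0],"turn": [0,0,0]}]'

```text
t: 38.75
ee_pos: [0.5391, -0.0206, 0.1755]
tcp_rot: [-0.504, 0.509, 0.494, -0.492]
ft_force: [0.4, -7.6, 18.2]
opening: 0.0193
```

Down at 0.070 below the hung height, with a reaction of 18 N. Ease off, release and retreat.

Request:
send_rows --targets '[{"grip": 255,"xyz": [0,-5,0],"turn": [0,0,0]},{"grip": 120,"xyz": [0,-5,0],"turn": [0,0,0]},{"grip": 0,"xyz": [0,-5,0],"turn": [0,0,0]},{"grip": 0,"xyz": [0,-5,0],"turn": [0,0,0]},{"grip": 0,"xyz": [0,-5,0],"turn": [0,0,0]}]'

```text
t: 39.25
ee_pos: [0.5361, -0.0173, 0.1772]
tcp_rot: [0.506, -0.506, -0.494, 0.494]
ft_force: [0.5, -0.1, 0.5]
opening: 0.076
```

Request:
send_rows --targets '[{"grip": 0,"xyz": [0,-20,0],"turn": [0,0,0]},{"grip": 0,"xyz": [0,-60,0],"turn": [0,0,0]},{"grip": 0,"xyz": [0,-105,0],"turn": [0,0,0]},{"grip": 0,"xyz": [0,-150,0],"turn": [0,0,0]},{"grip": 0,"xyz": [0,-170,30],"turn": [0,0,0]}]'

```text
t: 39.75
ee_pos: [0.5105, -0.0164, 0.3512]
tcp_rot: [-0.504, 0.508, 0.497, -0.491]
ft_force: [-0.6, 0.1, -0.1]
opening: 0.0852
```

Request:
send_rows --targets '[{"grip": 0,"xyz": [0,0,30],"turn": [0,0,0]},{"grip": 0,"xyz": [0,0,70],"turn": [0,0,0]},{"grip": 0,"xyz": [0,0,100],"turn": [0,0,0]},{"grip": 0,"xyz": [0,0,110],"turn": [0,0,0]},{"grip": 0,"xyz": [0,0,110],"turn": [0,0,0]}]'

```text
t: 40.25
ee_pos: [0.3954, -0.0146, 0.3475]
tcp_rot: [-0.506, 0.506, 0.494, -0.494]
ft_force: [0.4, -0.2, 0.3]
opening: 0.0851
```

```bash
python3 ptr.py; python3 -c "
from bay import *
t=snap('top');c=snap('scene')
a=np.hstack([cv2.resize(t['image'][140:310,170:550],(380,170)),]) 
s=cv2.resize(c['image'][165:385,100:460],(720,440)); b=np.zeros((600,720,3),np.uint8); b[:440]=s; b[440:440+160,:358]=cv2.resize(t['image'][140:310,170:550],(358,160)); b[440:,360:]=cv2.resize(t['image'][140:310,290:460],(360,160))
cv2.imwrite('pics/f.png',b[:,:,::-1])
for l in('reject','laser_head'):print(l,[(round(q['confidence'],2),q['extent']) for q in cams.masks_of('top',l)[:1]])"
```

```text
t 40.25 tcp [ 0.3954 -0.0146  0.3475] loc [[-0.1379  0.0028  0.3475]] F [ 0.4 -0.2  0.3] open 0.0851
ang 116.81733010105175 0.30561994560867134
9
pointer px 201.0 296.0 loc [[ 0.14746639 -0.02919562  0.05530599]]
reject [(0.75, [332.1, 242.2, 25.3, 16.1])]
laser_head []
```

View pics/f.png

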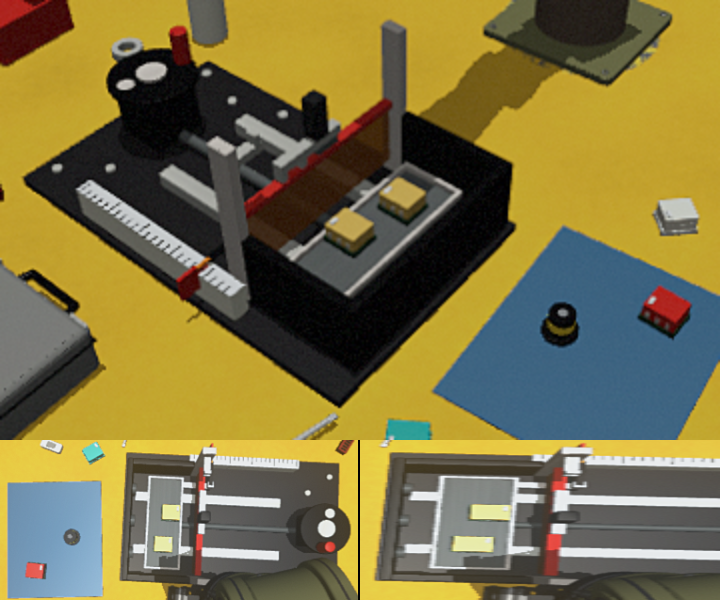

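The screen is fully down behind the tray, with both modules flat in it. The pointer is at the red mark, and the reject and laser head are where they started on the mat.

```bash
python3 -c "
from bench import job
print(job.sign_off())"
```

```text
the job is handed in; nothing more can be done
None
```

The job is done in the order asked and handed in at about 40 s of robot time.

- **Screen up:** I hung the amber screen on the catch, where it stayed by itself.
- **Modules:** Only two gold-lidded modules were present. Both lie flat, lid up, in the carriage tray. They slid a little inside the tray during cranking but stayed within the rim.
- **Crank:** About 4.43 turns of the handwheel brought the pointer to the mark.
- **Screen down:** I unhooked the screen and lowered it to its stop behind the loaded carriage, then moved the arm clear.

**Last checks**
- **Screen:** the stop was 70 mm below the hung height, as it should be, and the last picture shows it fully down.
- **Pointer:** it reads y = -0.029 m, and the mark is at about -0.030 m. The two cameras disagreed on the mark by 1.5 to 2.5 mm, so agreement is good to about 1 to 2 mm.
- **Reject and laser head:** both look unmoved in the final picture. The network found no laser head in the last top view, and its reject box was in the wrong place, so I judged these by eye.

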